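# Lever open the stuck sample cover of a colorimeter

### The job

The sample cover of the sloping bench instrument is stuck shut: take the wooden-handled flat spatula from its cradle, find the notch under the cover's front edge, and lever the cover up with the blade, keeping your fingers off the instrument until the cover has come up by a finger's width. Then swing the cover right up so that it stands open by itself, and lay the spatula back in its cradle as it was. Leave the other things on the bench where they stand.

Things in the scene. Friction and masses are not known exactly. Their poses are not given: they have to be found in the camera images.
- instrument: White wedge-shaped bench instrument, fixed, front turned to the robot's left, 185 mm deep, 210 wide, 130 high in front. Origin: centre of its underside on the bench; x from its front to its back, y left, z up. Its top slopes up to the back at 24 degrees; in it lies a flat grey cover, 130 mm along the slope, 117 wide, 8 thick, flush with 45 mm wide cheeks beside it and a bar behind it; no handle.
- front_edge (a point): Middle of the front edge, level with the closed cover's underside; fixed, 85 mm before the instrument's origin, 130 above. Below it a trim strip closes the gap except for the pry notch, 34 mm wide and 8 high (square to the slope), whose middle lies anywhere up to 20 mm left or right of here: see or feel for it. The blade enters up the slope, its middle plane 4 mm under this level.
- notch_floor (a point): Middle of the front edge of the notch's floor (the fulcrum), 8 mm under front_edge square to the slope; fixed, not shifted with the notch. The floor is a bar 15 mm thick along the slope; behind it a hollow 28 mm deep is free for 50 mm, then comes a sample holder whose top is 18 mm under the cover's underside.
- cover_hinge (a point): Middle of the cover's hinge line, which is parallel to the instrument's y, 131 mm up the slope from front_edge and 8 mm above it square to the slope; fixed to the instrument.
- cover (a joint): Opening angle of the cover in rad, 0 closed, up to 1.85 at its stop; its front edge swings up and back, towards the instrument's back. The hinge is stiff (friction about 0.5 N m, about 4 N at the front edge), so the cover stays at any angle where it is left.
- cover_lip (a point): Middle of the lower front edge of the cover; moves with it, 131 mm from the hinge line along the cover and 8 mm below it square to the cover (at 0 it coincides with front_edge).
- spatula: Flat spatula, 165 mm long, 40 to 85 g, lying level. Origin: centre of its handle; x points to the blade tip, z up. Wooden handle 90 mm long (x -45 to 45), 14 wide (y), 16 high (z); steel blade 20 wide, 2.5 thick, in the plane z = 0, tip at x = 120 mm. Grip it about 20 mm ahead of the origin, near its centre of mass.
- cradle: Grey cradle, fixed. Origin: on the bench, below the middle of the stowed handle; x along the spatula towards its tip. Base plate 10 mm high; two uprights, 14 mm thick, 60 wide, 58 high: at x = -32 mm with a slot 24 wide, floor at 40 mm, for the handle; at x = 75 mm with a slot 30 wide, floor at 46.75 mm, for the blade. The spatula's origin lies 48 mm up. Fingers have room between the uprights.
- tube_block: Bystander, fixed: wooden block 150 by 60 by 50 mm with three holes, origin at the centre of its underside; it and the cradle stand side by side, either one nearer to the robot.
- reagent: Bystander: white bottle, 72 mm across, 150 mm high, origin under its centre.
- jar: Bystander: orange jar, 84 mm across, 110 mm high, origin under its centre.
- beaker: Bystander: glass beaker, 80 mm across, 95 mm high, origin under its centre.
- dish: Bystander: clear flat dish, 90 mm across, 15 mm high, origin under its centre.
- jarlid: Bystander: black jar lid, 70 mm across, 16 mm high, origin under its centre.
There are look-alikes about, which are no part of the job. Of the things that look like the spatula, the smaller one is meant.

How it is judged:
By the outcome, as a careful person would: the job done as asked, in the order asked, and still so for the second after the job is handed in, with the robot touching nothing.
It also fails if it takes over 64 s, if anything falls off the work surface, if the arm or the gripper's body presses on something with over 40 N, if the wrist force passes 120 N, or if a joint passes its speed limit or range.

### The arm

A 7-joint arm with a two-finger parallel gripper is mounted at the origin on the work surface. World frame = base frame: x ahead of the robot, y to its left, z up, the work surface at z = 0. Lengths are in m, angles in degrees, forces in N, time in s.
With the tool pointing down it reaches from about 0.35 to 0.9 m from the base axis. Payload 8.1 kg.
Tool frame: the origin (TCP) lies midway between the tips of the shut fingers; the grasp point (between the pads) lies 19 mm behind it; z points along the fingers, y is the line along which they close (so a half turn about z gives the same grasp; the last joint's range is limited). The gripper opens to 85 mm and grips with 20 to 120 N. Pads are 22 mm wide; open, the fingers measure 114 mm over their backs; the gripper's body (76 mm by 85 mm) begins 54 mm behind the grasp point. The pads swing forward as they close: fully open they stand 13 mm farther back than shut.
Start: joints at [-69.248, 24.895, 1.432, 90.138, -0.665, 64.973, -4.303], TCP at [0.28, 0.559, 0.208] pointing down, gripper open.
Joint ranges: [-149.89, 149.89], [-25.12, 119.58], [-72.63, 75.52], [4.76, 147.25], [-75.54, 255.54], [6.69, 114.76], [-157.13, 157.13]. Speed limits (degrees/s): [127.2, 127.2, 172.46, 172.46, 180, 180, 180].

### API

Orientations are given as [roll, pitch, yaw] about the fixed x, y, z axes, in that order (R = Rz(yaw) Ry(pitch) Rx(roll)).
In Python, from rig import * gives the robot as it stands.
- The arm moves only by the shell command python3 -m handwheel 'ROWS' [FORCE]. ROWS is JSON, a list of rows, each a list of 5 numbers: the closure, from -1 (fully open) to 1 (shut), then the shift along the tool's x, y, z in mm, then the turn about the tool's z in degrees. A call has 1 to 8 rows; each row is the pose to reach, as a shift and turn from the pose commanded when the call began, along the tool's axes at that moment; what a row does not reach only later rows make up. A row lasts 1/8 s, in which the tool goes at most 62.5 mm and 10.7 degrees, less where a joint would pass 70% of its speed; a pose out of reach is approached as far as the arm can. A call with a gripper value outside its range is refused whole. The fingers move at their own pace and stop on an object; FORCE is the grip in N (left out, the last holds). Time passes only in rows, so rows that repeat a pose let the fingers close. It gives the time, the measured TCP pose, the force, the opening and the grip force at its end, in the units of the state.
- get_obs(): the state, without advancing time (a new reading comes with each control period).
- snapshot(name): name is "side" or "top" or "wrist"; returns the picture (480x640x3 uint8, red, green, blue); there is no depth.
- camera_params(name): a dict with "mtx" (3x3 intrinsics, pixels), "k1" (the pictures are not rectified: a ray, as slopes to the right and down, at radius r is drawn at 1 + k1 r^2 times it, then the intrinsics apply), "world_from_camera" (4x4, takes a point from camera to world coordinates). Camera axes: x right, y down, z forward; pixel columns grow to the right and rows downward; lengths in m; the calibration is good to about 2 mm. A picture is of the moment at which its call begins: read the wrist's pose just before it. camera_params takes no time and is no camera call; for the wrist camera it gives the pose at the moment of the call.
- hand_in(): hands the job in; it is judged then, once.
The state is a dict: "t": time; "joint_positions": joint angles; "qd": joint speeds; "effort": joint torques, N m; "ee_pos": TCP position; "orientation": TCP orientation; "ft_force": force on the tool from outside, world axes, zero at the start; "moment": the same for the moment, N m; "width": finger opening in m; "grasp_force": force on a finger pad.
Only numpy, scipy, OpenCV 4.12 (cv2) and the standard library are available. Lean on these libraries where they do the work, as an engineer would, in place of code of your own. Each camera call takes 0.05 s, during which the arm holds its last target. There are 200 camera calls.

## Working session

There is one attempt and no reset: what is moved stays moved. The work goes in short steps, Python scripts to look and compute and a shell command to move; the robot and the scene stay as the last step left them, time stands still between calls to the robot, and variables do not carry over. Pictures are saved under pics/ and viewed, at most 10 in all, crops included, and the job is handed in when it is done.

```bash
ls; mkdir -p pics; cat > h.py <<'E'
from rig import *
import numpy as np, cv2
from scipy.spatial.transform import Rotation as Rn
def ray(cp,uv):
    K=cp["mtx"];K=np.array(K);k=cp["k1"];T=np.array(cp["world_from_camera"])
    d=np.array([(uv[0]-K[0,2])/K[0,0],(uv[1]-K[1,2])/K[1,1]]);s=d.copy()
    for _ in range(30): s=d/(1+k*(s@s))
    return T[:3,3],T[:3,:3]@np.array([s[0],s[1],1])
def onz(cp,uv,z):
    o,d=ray(cp,uv);return o+d*(z-o[2])/d[2]
def proj(cp,P):
    K=np.array(cp["mtx"]);T=np.array(cp["world_from_camera"])
    p=T[:3,:3].T@(np.asarray(P)-T[:3,3]);s=p[:2]/p[2];s=s*(1+cp["k1"]*(s@s))
    return np.array([K[0,0]*s[0]+K[0,2],K[1,1]*s[1]+K[1,2]])
def snap(n,f):
    cp=camera_params(n);im=cv2.cvtColor(np.asarray(snapshot(n)),cv2.COLOR_RGB2BGR);cv2.imwrite(f"pics/{f}.png",im);return cp,im
def tool():
    o=get_obs();return np.array(o["ee_pos"]),Rn.from_euler("xyz",o["orientation"],degrees=True)
E
python3 - <<'E'
from h import *
for n in("top","side"):
    cp,im=snap(n,n+"0");print(n,np.round(cp["world_from_camera"],3).tolist(),np.round(cp["mtx"],1).tolist(),cp["k1"])
o=get_obs();print({k:np.round(v,3).tolist() for k,v in o.items()})
print(np.round(tool()[1].as_matrix(),3))
E
```

```text
pics
top [[0.006, -0.998, 0.057, 0.442], [-1.0, -0.005, 0.016, 0.175], [-0.016, -0.057, -0.998, 1.192], [0.0, 0.0, 0.0, 1.0]] [[477.9, 0.0, 323.0], [0.0, 477.9, 240.1], [0.0, 0.0, 1.0]] -0.025408057648232993
side [[0.99, -0.1, 0.097, 0.35], [-0.139, -0.722, 0.678, -0.831], [0.002, -0.685, -0.728, 1.246], [0.0, 0.0, 0.0, 1.0]] [[589.1, 0.0, 315.7], [0.0, 589.1, 240.2], [0.0, 0.0, 1.0]] -0.026164003331922737
{'t': 0.1, 'joint_positions': [-69.247, 24.933, 1.432, 90.183, -0.665, 64.973, -4.303], 'qd': [-0.013, -0.127, 0.168, -0.212, -0.002, -0.144, -0.156], 'effort': [0.002, -67.175, 1.028, -31.69, 0.016, 0.007, -0.0], 'ee_pos': [0.28, 0.558, 0.207], 'orientation': [-179.919, 0.007, 153.364], 'ft_force': [0.043, -0.296, -0.271], 'moment': [-0.005, 0.006, 0.008], 'grasp_force': 0.0, 'width': 0.085}
[[-0.894  0.448 -0.001]
 [ 0.448  0.894 -0.001]
 [-0.    -0.001 -1.   ]]
```

View pics/top0.png

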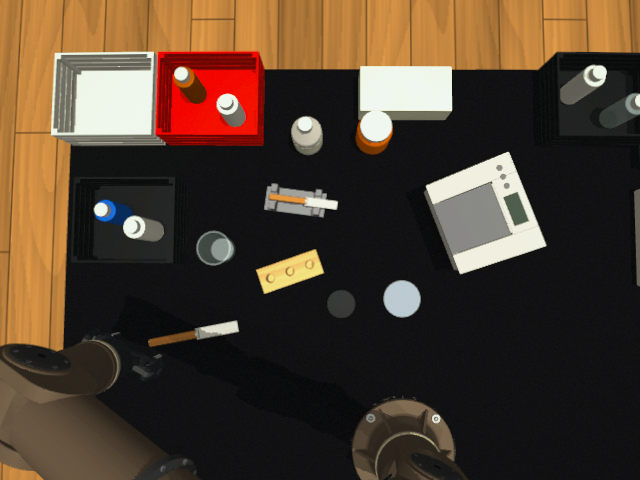

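View pics/side0.png

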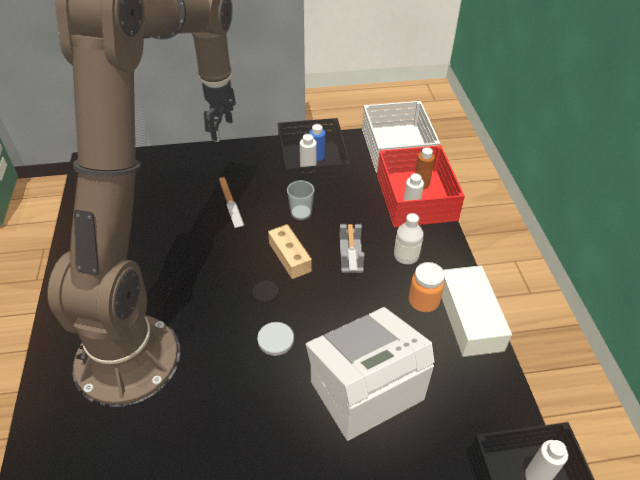

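Two things look like the spatula: one lies in the grey cradle at about (302,201) in the top view, and a longer one lies on the bench at (195,333). The smaller one, in the cradle, is meant. Next I'll take an enlarged crop and the first measurements.

```bash
python3 - <<'E'
from h import *
cp=camera_params("top");im=cv2.imread("pics/top0.png")
a=cv2.resize(im[175:235,250:350],None,fx=4,fy=4,interpolation=cv2.INTER_CUBIC)
b=cv2.resize(im[145:280,415:550],(540,540),interpolation=cv2.INTER_CUBIC)
c=np.zeros((590,790,3),np.uint8);c[:240,:390]=a[:,:390]
b2=cv2.resize(im[178:278,420:470],(390,590)[:1]+(590,),interpolation=cv2.INTER_CUBIC)if 0 else cv2.resize(im[180:278,422:488],(396,588),interpolation=cv2.INTER_CUBIC)
c[:588,394:790]=b2
c[245:515,:270]=cv2.resize(b,(270,270))
cv2.imwrite("pics/crop1.png",c)
hsv=cv2.cvtColor(im,cv2.COLOR_BGR2HSV)
# spatula axis
roi=np.zeros(im.shape[:2],np.uint8);roi[180:222,258:345]=1
org=((hsv[...,0]<22)&(hsv[...,1]>130)&(hsv[...,2]>80)&(roi>0))
wh=((hsv[...,2]>200)&(hsv[...,1]<40)&(roi>0))
for nm,m,z in(("handle",org,.056),("blade",wh,.049)):
    ys,xs=np.nonzero(m);P=np.array([onz(cp,(x,y),z)[:2] for x,y in zip(xs,ys)])
    ctr=P.mean(0);u=np.linalg.svd(P-ctr)[2][0];u*=-np.sign(u[1]);s=(P-ctr)@u
    print(nm,len(xs),ctr.round(4),np.degrees(np.arctan2(u[1],u[0])).round(2),"ends",(ctr+u*s.min()).round(4),(ctr+u*s.max()).round(4))
# cover grey
roi[:]=0;roi[170:265,425:520]=1
m=((hsv[...,2]>90)&(hsv[...,2]<165)&(hsv[...,1]<60)&(roi>0)).astype(np.uint8)
cs,_=cv2.findContours(m,0,cv2.CHAIN_APPROX_NONE);k=max(cs,key=cv2.contourArea)
q=cv2.boxPoints(cv2.minAreaRect(k));ap=cv2.approxPolyDP(k,4,True)[:,0];print(cv2.contourArea(k),q.round(1).tolist(),ap.tolist())
E
```

```text
handle 204 [0.6063 0.2801] -97.54 ends [0.612  0.3229] [0.6008 0.238 ]
blade 250 [0.597  0.1985] -97.96 ends [0.6021 0.2352] [0.5918 0.1614]
3560.5 [[423.20001220703125, 191.10000610351562], [485.29998779296875, 166.3000030517578], [514.7999877929688, 240.10000610351562], [452.79998779296875, 264.8999938964844]] [[491, 181], [435, 204], [425, 192], [453, 264], [454, 253], [512, 233]]
```

View pics/crop1.png

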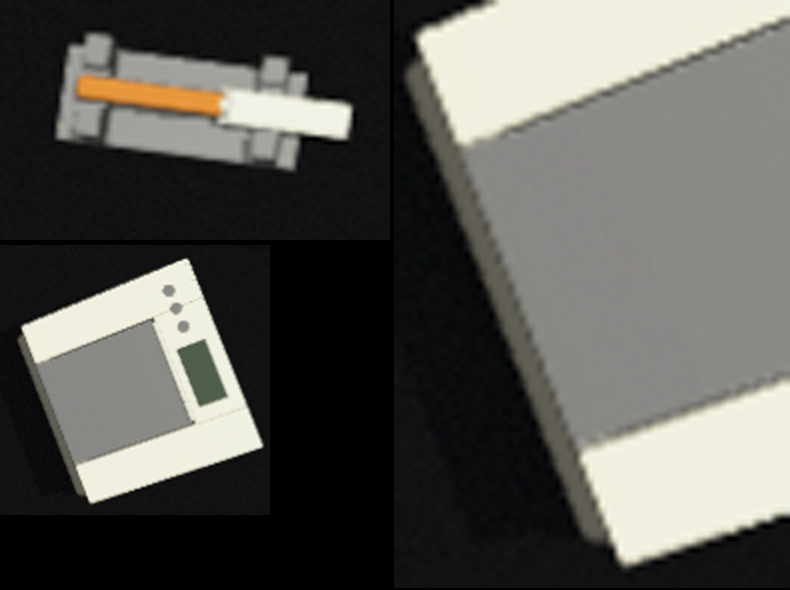

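```bash
cat >> h.py <<'E'
def delta(target,yawx=None):
    "tool-axis shift mm and tool-z turn deg from the measured pose to TCP target with tool x at world yaw yawx"
    p,R=tool();d=R.inv().apply(np.array(target)-p)*1000
    x=R.as_matrix()[:,0];y=np.degrees(np.arctan2(x[1],x[0]))
    t=0 if yawx is None else -((yawx-y+180)%360-180)
    return d.round(1),round(t,1)
E
python3 - <<'E'
from h import *
cp=camera_params("top")
a=np.radians(24);H=.1373
q=lambda x,y,z:onz(cp,(x,y),z)
fl,fr=q(434.3,204.5,H),q(453.3,254.7,H);of,orr=q(425.8,185.8,H),q(460,274.3,H)
bl,br=q(491.5,183.5,H+.13*np.sin(a)),q(512,234.5,H+.13*np.sin(a))
for n,u,v in(("front",fl,fr),("outer",of,orr),("back",bl,br)):
    w=v-u;ya=np.degrees(np.arctan2(w[1],w[0]))+90;print(n,u.round(4),v.round(4),np.linalg.norm(w[:2]).round(4),"mid",((u+v)/2).round(4),"yaw",ya.round(2))
m=((bl+br)/2-(fl+fr)/2)[:2];print("depth",np.linalg.norm(m),np.degrees(np.arctan2(m[1],m[0])))
p,R=tool();w=camera_params("wrist");T=np.array(w["world_from_camera"])
print("cam in tool",R.inv().apply(T[:3,3]-p).round(4),"axis",R.inv().apply(T[:3,2]).round(3),"right",R.inv().apply(T[:3,0]).round(3),np.array(w["mtx"]).round(0).tolist())
print(delta([.6043,.2605,.13],82.3))
E
```

```text
front [ 0.5824 -0.0546  0.1373] [ 0.4714 -0.0955  0.1373] 0.1183 mid [ 0.5269 -0.0751  0.1373] yaw -69.75
outer [ 0.6241 -0.0361  0.1373] [ 0.4285 -0.1099  0.1373] 0.2091 mid [ 0.5263 -0.073   0.1373] yaw -69.34
back [ 0.6205 -0.1641  0.1902] [ 0.5129 -0.2055  0.1902] 0.1153 mid [ 0.5667 -0.1848  0.1902] yaw -68.97
depth 0.11672617130958059 -70.06551687489308
cam in tool [ 0.0833 -0.0002 -0.1672] axis [-0.322 -0.001  0.947] right [-0.     1.     0.001] [[376.0, 0.0, 321.0], [0.0, 376.0, 237.0], [0.0, 0.0, 1.0]]
(array([-423.4, -120.6,   77. ]), np.float64(71.1))
```

```bash
python3 -m handwheel '[[-0.1,-53,-15,0,9],[-0.1,-106,-30,0,18],[-0.1,-159,-45,0,27],[-0.1,-212,-60,0,36],[-0.1,-265,-75,10,45],[-0.1,-318,-90,20,54],[-0.1,-371,-106,30,63],[-0.1,-423,-121,40,71]]' 40
python3 - <<'E'
from h import *
cp,im=snap("wrist","w1")
print(delta([.6043,.2605,.029],82.3),get_obs()["width"])
hsv=cv2.cvtColor(im,cv2.COLOR_BGR2HSV)
org=((hsv[...,0]<22)&(hsv[...,1]>130)&(hsv[...,2]>80)).astype(np.uint8);wh=((hsv[...,2]>190)&(hsv[...,1]<40)).astype(np.uint8)
pr=proj(cp,[.607,.2803,.048]);pt=proj(cp,[.607-.134*.12,.2803-.991*.12,.048]);print("pred",pr,pt)
for m,z in((org,.056),(wh,.049)):
    n,l,s,c=cv2.connectedComponentsWithStats(m)
    for i in range(1,n):
        if s[i,4]>400:
            ys,xs=np.nonzero(l==i);P=np.array([onz(cp,(x,y),z)[:2] for x,y in zip(xs[::5],ys[::5])])
            ct=P.mean(0);u=np.linalg.svd(P-ct)[2][0];u*=-np.sign(u[1]);t=(P-ct)@u
            print(s[i].tolist(),ct.round(4),np.degrees(np.arctan2(u[1],u[0])).round(1),(ct+u*t.min()).round(4),(ct+u*t.max()).round(4))
E
```

```text
t: 1.1
ee_pos: [0.605, 0.2595, 0.1669]
orientation: [-180.0, 0.0, 82.1]
ft_force: [-0.1, 1.3, -0.0]
width: 0.0472
grasp_force: 0.0
(array([  9.3,  -7.4, 136.7]), np.float64(-1.1)) 0.046900970150271115
pred [320.5649145  193.37412163] [321.15222921 328.09864987]
[480, 0, 160, 77, 10582] [0.7777 0.3686] -4.9 [0.7257 0.3731] [0.8371 0.3635]
[12, 124, 193, 197, 13515] [0.4446 0.2967] -54.3 [0.4059 0.3504] [0.4972 0.2236]
[310, 133, 19, 115, 1911] [0.6066 0.2849] -97.1 [0.6117 0.3258] [0.6009 0.2395]
[129, 270, 26, 24, 477] [0.4519 0.2298] -59.5 [0.4468 0.2385] [0.4575 0.2204]
[460, 321, 128, 79, 4640] [0.7618 0.1131] -36.8 [0.7209 0.1437] [0.8288 0.0629]
[501, 191, 104, 97, 6052] [0.7815 0.2211] -126.7 [0.8052 0.2528] [0.7564 0.1875]
[307, 244, 27, 85, 2010] [0.5959 0.201 ] -98.2 [0.6014 0.2395] [0.5902 0.1622]
[580, 248, 60, 55, 2485] [0.8386 0.1781] -80.1 [0.8345 0.2021] [0.843  0.1527]
[554, 360, 86, 120, 5514] [0.8584 0.0252] -72.6 [0.8391 0.0868] [ 0.8887 -0.0717]
[150, 444, 34, 36, 635] [0.415 0.022] -131.3 [0.4344 0.0441] [ 3.955e-01 -2.000e-04]
```

View pics/w1.png

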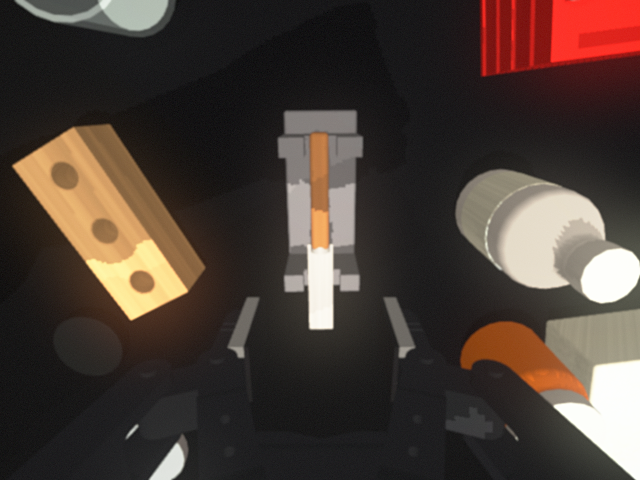

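The wrist view shows the small spatula in its cradle, handle from (320,132) to (320,245) and blade to (320,328), centred between the fingers and agreeing with the top view. I'll descend and grip.

```bash
python3 -m handwheel '[[-0.1,0,0,30,0],[-0.1,0,0,70,0],[-0.1,0,0,110,0],[-0.1,0,0,138,0],[-0.1,0,0,138,0],[-0.1,0,0,138,0],[0.9,0,0,138,0],[0.9,0,0,138,0]]' 60
python3 -m handwheel '[[1,0,0,0,0],[1,0,0,0,0],[1,0,0,0,0]]' 60
```

```text
t: 2.15
ee_pos: [0.6048, 0.2613, 0.0308]
orientation: [179.9, -0.1, 82.4]
ft_force: [-0.2, -1.4, 12.7]
width: 0.0118
grasp_force: 42.1
t: 2.52
ee_pos: [0.6048, 0.2613, 0.031]
orientation: [179.9, -0.1, 82.4]
ft_force: [-0.8, -0.8, 7.4]
width: 0.0098
grasp_force: 58.7
```

```bash
python3 -m handwheel '[[1,0,0,-20,0],[1,0,0,-50,0],[1,0,0,-80,0],[1,0,0,-80,0],[1,0,0,-80,0]]' 60
python3 - <<'E'
from h import *
cp,im=snap("wrist","w2");cv2.imwrite("pics/w2c.png",im[100:480,160:480])
E
```

```text
t: 3.15
ee_pos: [0.6038, 0.261, 0.1099]
orientation: [180.0, -0.0, 82.4]
ft_force: [0.1, -0.8, -1.2]
width: 0.0098
grasp_force: 58.6
```

View pics/w2c.png

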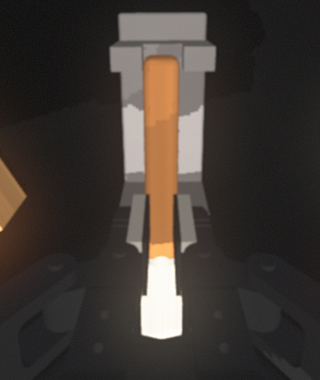

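```bash
python3 - <<'E'
from h import *
print(delta([.571,.035,.20],110.5))
E
```

```text
(array([-228.2,   -2.3,  -90.7]), np.float64(-28.1))
```

```bash
python3 -m handwheel '[[1,-20,0,-45,-3],[1,-60,0,-90,-8],[1,-110,-1,-90,-14],[1,-160,-2,-90,-21],[1,-205,-2,-90,-28],[1,-228,-2,-90,-28],[1,-228,-2,-90,-28],[1,-228,-2,-90,-28]]' 60
python3 - <<'E'
from h import *
cp,im=snap("wrist","w3")
fe=np.array([.5277,-.0775,.13]);u=np.array([.350,-.937,0]);v=np.array([.937,.350,0])
for y in(-.1,-.0585,-.02,0,.02,.0585,.1): print(y,proj(cp,fe+v*y).round(0))
im2=im[220:470];cv2.imwrite("pics/w3c.png",cv2.resize(im2[:,60:460],(800,500),interpolation=cv2.INTER_CUBIC))
E
```

```text
t: 4.2
ee_pos: [0.5716, 0.0364, 0.199]
orientation: [-180.0, -0.0, 110.4]
ft_force: [-0.0, 0.3, -0.0]
width: 0.0096
grasp_force: 58.9
-0.1 [ 82. 355.]
-0.0585 [136. 356.]
-0.02 [187. 356.]
0 [214. 356.]
0.02 [240. 356.]
0.0585 [292. 356.]
0.1 [348. 356.]
```

View pics/w3c.png

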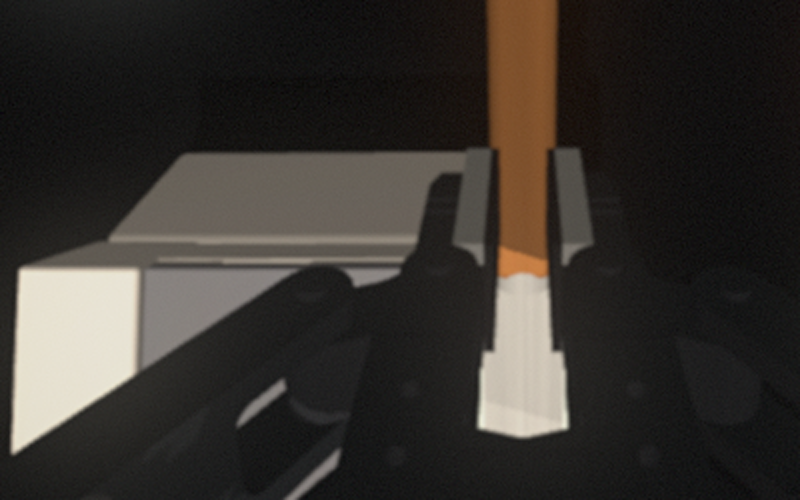

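The view shows the instrument's front edge at row ~353, columns 70–270, with a lighter strip under the cover at row ~350 from column 139 to ~265. I'll read the pixel profile along it for the notch.

```bash
python3 - <<'E'
import cv2,numpy as np
g=cv2.imread("pics/w3.png",0)
for r in range(338,358): print(r,*g[r,124:276:4])
E
```

```text
338 126 126 125 125 125 125 124 125 124 124 124 123 124 125 124 123 123 125 124 125 126 126 125 126 125 124 125 126 124 126 126 124 125 126 124 126 101 25
339 131 132 132 134 133 134 133 134 134 136 134 135 136 135 134 134 135 135 134 134 134 136 136 135 134 136 136 135 136 136 134 134 135 135 135 136 100 33
340 122 121 123 122 124 127 124 124 125 137 139 139 137 135 136 136 138 138 139 137 138 138 139 137 133 133 135 135 135 134 136 135 134 136 136 136 91 30
341 103 100 100 101 102 103 101 103 104 128 130 129 122 123 124 125 125 125 125 125 125 125 126 126 119 120 120 119 120 122 122 123 122 121 121 121 76 28
342 91 89 89 90 89 89 89 90 87 104 106 105 98 101 102 101 99 102 101 101 101 102 102 103 99 99 100 97 99 100 100 101 100 102 101 103 54 32
343 90 89 89 89 90 87 87 89 89 88 87 88 90 87 86 87 87 86 87 89 88 87 88 88 88 87 88 89 88 87 89 89 88 87 88 88 45 32
344 92 90 88 88 89 90 90 88 88 87 88 87 88 87 86 86 87 87 86 85 86 87 85 85 86 86 85 85 85 87 85 84 87 87 87 88 42 27
345 89 92 90 89 89 89 89 88 89 87 88 88 89 88 87 88 88 87 87 86 87 83 88 86 87 87 85 89 87 86 85 87 88 87 8
[... 916 characters left out ...]
 60 61 59 60 51 31 31 33
353 123 112 91 77 73 72 72 71 72 71 72 70 69 70 67 65 66 68 63 66 66 66 55 43 37 41 54 67 70 69 69 68 70 71 47 30 31 31
354 162 143 98 98 98 98 95 97 97 96 96 94 94 94 94 95 95 96 95 95 97 82 43 31 28 31 42 87 97 98 98 99 100 101 57 30 30 34
355 200 169 108 120 120 119 119 119 119 119 117 117 116 118 119 118 120 122 121 121 119 79 32 28 30 31 33 88 124 125 125 126 125 127 61 31 32 32
356 223 188 113 131 128 130 128 130 128 129 130 130 130 128 129 128 130 132 130 132 118 54 30 28 30 29 26 65 135 134 134 135 135 133 49 26 32 30
357 227 193 112 132 131 130 130 129 133 132 130 131 131 132 131 133 132 131 133 133 93 32 28 32 28 31 31 40 136 135 135 135 136 117 38 30 32 32
```

The segment at columns 172–215, rows 349–351, is about 33 mm wide and looks different from the rest of the strip, so it is the notch. Its centre is about 16 mm right of front_edge. Since the hand stays vertical, I'll tilt the spatula in the grip by pressing the blade gently on the right cheek's front edge, which also gives me a measured height.

```bash
python3 - <<'E'
from h import *
print(delta([.4236,-.0275,.135],110.5))
p,R=tool();cp=camera_params("wrist")
for z in(-.012,-.017,-.022,-.03):print(proj(cp,p+R.apply([-.1,0,z])).round(1),proj(cp,p+R.apply([.065,0,z])).round(1))
E
```

```text
(array([  -8.5, -161.1,   64.1]), np.float64(-0.0))
[321.9 460.3] [322.1 155.7]
[321.9 468.4] [322.1 157.2]
[321.9 476.8] [322.1 158.8]
[322.  491.2] [322.2 161.6]
```

```bash
python3 -m handwheel '[[1,-2,-40,0,0],[1,-5,-90,0,0],[1,-8,-140,10,0],[1,-8,-161,30,0],[1,-8,-161,50,0],[1,-8,-161,62,0],[1,-8,-161,62,0],[1,-8,-161,62,0]]' 40
python3 -m handwheel '[[1,0,0,3,0],[1,0,0,6,0],[1,0,0,6,0]]' 40
python3 -m handwheel '[[1,0,0,3,0],[1,0,0,6,0],[1,0,0,6,0]]' 40
```

```text
t: 5.25
ee_pos: [0.4243, -0.0281, 0.1379]
orientation: [180.0, 0.0, 110.4]
ft_force: [-0.4, -0.2, -1.0]
width: 0.01
grasp_force: 58.8
t: 5.62
ee_pos: [0.4236, -0.0284, 0.1314]
orientation: [-180.0, -0.0, 110.4]
ft_force: [0.7, 0.2, -0.6]
width: 0.0097
grasp_force: 58.9
t: 6.0
ee_pos: [0.4235, -0.0283, 0.1253]
orientation: [-180.0, -0.0, 110.4]
ft_force: [-0.7, 1.6, 1.6]
width: 0.0098
grasp_force: 58.0
```

```bash
python3 - <<'E'
from h import *
c1,t=snap("top","t4");c2,s=snap("side","s4")
p,R=tool();print(get_obs()["ft_force"])
tip=p+R.apply([-.1,0,-.017]);rear=p+R.apply([.065,0,-.017])
a=proj(c1,tip);b=proj(c2,tip);print(a,b,proj(c1,rear),proj(c2,rear))
def cr(im,c):
    x,y=int(c[0]),int(c[1]);return cv2.resize(im[y-50:y+50,x-65:x+65],(390,300),interpolation=cv2.INTER_CUBIC)
cv2.imwrite("pics/c4.png",np.hstack([cr(t,a),cr(s,b)]));print("origins",a.astype(int)-[65,50],b.astype(int)-[65,50])
E
```

```text
[9.57632383e-04 1.95066866e+00 8.27638749e-01]
[466.04767087 260.65391959] [318.3817141  346.43659039] [395.39122999 286.61162313] [285.08125238 294.17879311]
origins [401 210] [253 296]
```

View pics/c4.png

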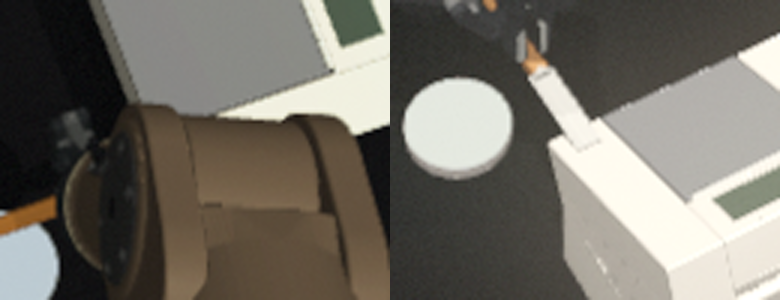

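The side view shows the blade level, with its tip on the right cheek at about (321,344) as predicted. I'll press down about 40 mm so that it tilts until flush with the 24° slope.

```bash
python3 -m handwheel '[[1,0,0,3,0],[1,0,0,6,0],[1,0,0,9,0],[1,0,0,12,0]]' 30
python3 -m handwheel '[[1,0,0,4,0],[1,0,0,8,0],[1,0,0,12,0],[1,0,0,15,0]]' 30
```

```text
t: 6.6
ee_pos: [0.4238, -0.0286, 0.1133]
orientation: [180.0, 0.0, 110.4]
ft_force: [-0.2, -0.1, -0.3]
width: 0.0098
grasp_force: 46.1
t: 7.1
ee_pos: [0.4235, -0.0283, 0.0982]
orientation: [-180.0, -0.0, 110.4]
ft_force: [-0.3, 0.4, -0.5]
width: 0.0101
grasp_force: 29.4
```

```bash
python3 -m handwheel '[[1,0,0,4,0],[1,0,0,8,0],[1,0,0,11,0],[1,0,0,11,0]]' 30
python3 - <<'E'
from h import *
c2,s=snap("side","s5");p,R=tool();print(get_obs()["ft_force"])
t24=np.radians(24);g=p+R.apply([0,0,-.017])
tip=p+R.apply([-.1*np.cos(t24),0,-.017-.1*np.sin(t24)]);print(proj(c2,g),proj(c2,tip))
x,y=253,280
cv2.imwrite("pics/c5.png",cv2.resize(s[y:y+100,x:x+130],(780,600),interpolation=cv2.INTER_CUBIC))
E
```

```text
t: 7.6
ee_pos: [0.4234, -0.0283, 0.0873]
orientation: [-180.0, -0.0, 110.4]
ft_force: [-0.4, -0.1, 0.0]
width: 0.0083
grasp_force: 29.2
[-1.11976802  0.0759155  -0.4977222 ]
[297.88921448 323.51069147] [316.46014206 342.87851619]
```

View pics/c5.png

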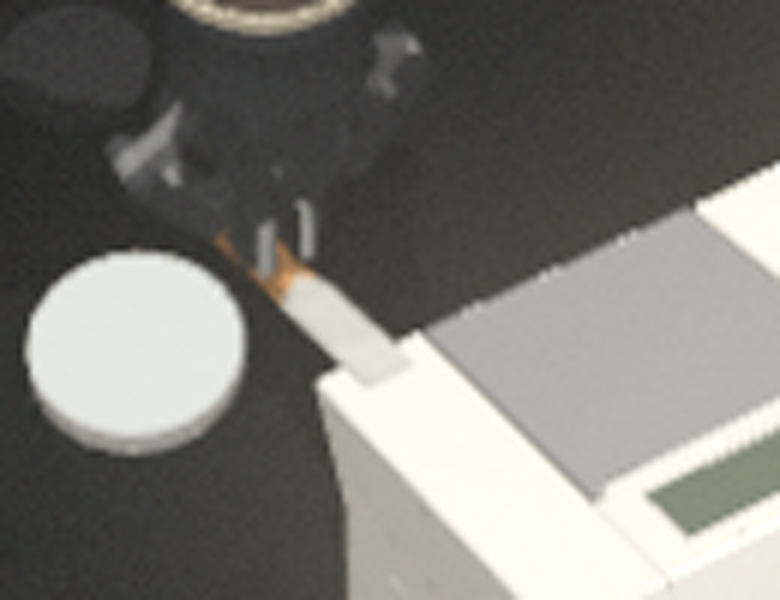

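The blade now lies flush on the cheek, with its tip at (318,341) where a 24° tilt puts it. I'll grip harder, back off down the slope, shift 64 mm to the notch and drop 13 mm square to the slope.

```bash
python3 -m handwheel '[[1,0,0,0,0],[1,0,0,0,0],[1,10,0,-8,0],[1,35,0,-4,0],[1,35,30,0,0],[1,30,64,12,0],[1,22,64,24,0],[1,22,64,24,0]]' 110
python3 -m handwheel '[[1,0,0,0,0],[1,-5,0,-2,0],[1,-9,0,-4,0],[1,-9,0,-4,0]]' 110
python3 - <<'E'
from h import *
p,R=tool();print(p,delta([.5277-.0150-.0874*.35,-.0775-.0056+.0874*.937,.12-.0389-.017]))
cp,im=snap("wrist","w6")
E
```

```text
t: 8.65
ee_pos: [0.4745, 0.014, 0.0629]
orientation: [-179.9, -0.0, 110.3]
ft_force: [-0.6, -0.1, 0.3]
width: 0.0
grasp_force: 0.0
t: 9.15
ee_pos: [0.4794, 0.0057, 0.0679]
orientation: [180.0, 0.0, 110.3]
ft_force: [-0.4, -0.0, 0.3]
width: -0.0001
grasp_force: 0.0
[0.47938955 0.00565725 0.06794888] (array([-7.4,  0.2,  3.9]), 0)
```

The grip is empty: the spatula slipped out when I squeezed harder. I'll look for it.

```bash
python3 - <<'E'
from h import *
c2,s=snap("side","s6");c1,t=snap("top","t6");w=cv2.imread("pics/w6.png")
A=s[270:420,220:420];A=cv2.resize(A,(400,300),interpolation=cv2.INTER_CUBIC)
B=cv2.resize(t[180:330,360:560],(400,300),interpolation=cv2.INTER_CUBIC)
C=cv2.resize(w,(400,300),interpolation=cv2.INTER_AREA)
D=cv2.resize(s,(400,300),interpolation=cv2.INTER_AREA)
cv2.imwrite("pics/v6.png",np.vstack([np.hstack([A,B]),np.hstack([C,D])]))
E
```

```text
(no output)
```

View pics/v6.png

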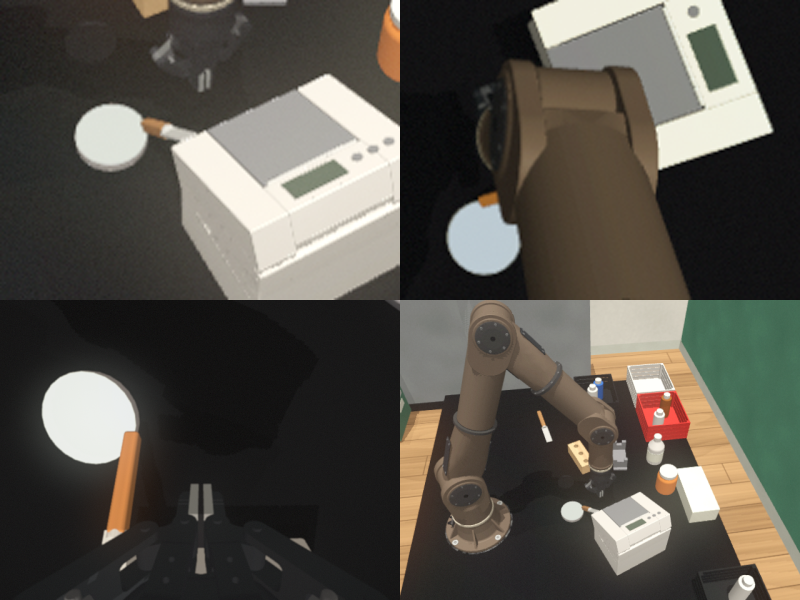

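The spatula has fallen before the instrument. Its handle end lies on or against the dish (wrist view, (211,213)), the blade points at the instrument, and the dish still seems to be at (402,298) in the top view. I'll measure both.

```bash
cat > m.py <<'E'
from h import *
def handle(cp,im,z0,z1,box=None):
    hsv=cv2.cvtColor(im,cv2.COLOR_BGR2HSV);m=((hsv[...,0]<22)&(hsv[...,1]>130)&(hsv[...,2]>80)).astype(np.uint8)
    if box: mm=np.zeros_like(m);mm[box[1]:box[3],box[0]:box[2]]=1;m&=mm
    n,l,s,c=cv2.connectedComponentsWithStats(m);i=1+np.argmax(s[1:,4])
    r=cv2.boxPoints(cv2.minAreaRect(np.argwhere(l==i)[:,::-1].astype(np.float32)));r=r[np.argsort(r[:,1])]
    a,b=r[:2].mean(0),r[2:].mean(0);return a,b,onz(cp,a,z0),onz(cp,b,z1),s[i]
E
python3 - <<'E'
from m import *
p,R=tool();cp=camera_params("wrist");im=cv2.imread("pics/w6.png")
for z in((.031,.019),(.024,.016)):
    a,b,A,B,s=handle(cp,im,*z);d=B-A;print(a,b,s,A.round(4),B.round(4),np.linalg.norm(d[:2]).round(4),np.degrees(np.arctan2(d[1],d[0])).round(1))
for f in("top0","t6"):
    h=cv2.cvtColor(cv2.imread(f"pics/{f}.png"),cv2.COLOR_BGR2HSV)[270:330,375:430]
    m=(h[...,2]>150)&(h[...,1]<60);ys,xs=np.nonzero(m);print(f,len(xs),xs.min()+375,ys.min()+270,ys.max()+270)
h=cv2.cvtColor(im,cv2.COLOR_BGR2HSV);m=((h[...,2]>180)&(h[...,1]<50)).astype(np.uint8)
n,l,s,c=cv2.connectedComponentsWithStats(m)
for i in range(1,n):
    if s[i,4]>150: print(s[i],c[i].round(0), onz(cp,c[i],.014).round(4))
ct=camera_params("top");print("dish0",onz(ct,(402,298.5),.015),"tip side view", [onz(camera_params("side"),(x,y),.002).round(3) for x,y in((319,340),)])
E
```

```text
[213.5946  210.43243] [186.62164 372.27026] [ 170  211   53  162 4981] [0.412  0.0126 0.031 ] [ 0.4222 -0.1107  0.019 ] 0.1237 -85.3
[213.5946  210.43243] [186.62164 372.27026] [ 170  211   53  162 4981] [0.4107 0.0101 0.024 ] [ 0.4219 -0.1134  0.016 ] 0.124 -84.9
top0 1037 384 281 316
t6 967 384 281 316
[   68   114   150   148 16660] [140. 187.] [0.3638 0.0056 0.014 ]
[164 367  29  23 331] [176. 376.] [ 0.4151 -0.1216  0.014 ]
dish0 [ 0.36706711 -0.00064964  0.015     ] tip side view [array([ 0.476, -0.013,  0.002])]
```

```bash
python3 - <<'E'
from m import *
cw,c1,c2=[camera_params(n) for n in("wrist","top","side")]
def tri(obs):
    A=np.zeros((3,3));b=np.zeros(3)
    for c,uv in obs:
        o,d=ray(c,uv);d/=np.linalg.norm(d);M=np.eye(3)-np.outer(d,d);A+=M;b+=M@o
    X=np.linalg.solve(A,b);return X,[(proj(c,X)-uv).round(1) for c,uv in obs]
s=cv2.imread("pics/s6.png");t=cv2.imread("pics/t6.png")
def om(im,box):
    h=cv2.cvtColor(im,cv2.COLOR_BGR2HSV);m=((h[...,0]<22)&(h[...,1]>110)&(h[...,2]>50)).astype(np.uint8);z=np.zeros_like(m);x0,y0,x1,y1=box;z[y0:y1,x0:x1]=1
    ys,xs=np.nonzero(m&z);return xs,ys
xs,ys=om(s,(275,320,330,350));P=np.c_[xs,ys];print("side",len(xs),xs.min(),xs.max(),[P[xs==x][:,1].mean().round(1) for x in(xs.min()+1,xs.max()-1)])
xt,yt=om(t,(390,265,415,300));print("top",len(xt),xt.min(),xt.max(),yt.min(),yt.max(),[yt[xt==x].mean() for x in sorted(set(xt))])
sr=np.array([xs.min()+1,P[xs<=xs.min()+1][:,1].mean()]);sf=np.array([xs.max(),P[xs>=xs.max()-1][:,1].mean()])
r=tri([(cw,np.array([213.6,212])),(c2,sr)]);f=tri([(cw,np.array([186.6,370])),(c2,sf)])
print("rear",r[0].round(4),r[1]);print("front",f[0].round(4),f[1],np.linalg.norm(r[0]-f[0]))
d=(f[0]-r[0])/np.linalg.norm(f[0]-r[0]);print("dir",d.round(3),"elev",np.degrees(np.arcsin(d[2])),"yaw",np.degrees(np.arctan2(d[1],d[0])),"tip",(r[0]+d*.165).round(4))
g=r[0]+d*.065;print("x=20 point",g.round(4), "x=0",(r[0]+d*.045).round(4))
E
```

```text
side 69 291 301 [np.float64(331.5), np.float64(331.5)]
top 60 399 409 275 282 [np.float64(279.0), np.float64(279.5), np.float64(279.5), np.float64(279.5), np.float64(279.5), np.float64(279.0), np.float64(278.5), np.float64(278.5), np.float64(278.0), np.float64(277.5), np.float64(279.0)]
rear [0.411  0.0083 0.0216] [array([0.7, 0.4]), array([-0.2, -0. ])]
front [ 0.4301 -0.043   0.0925] [array([-2.6, -1. ]), array([ 0.5, -0. ])] 0.08955380569715407
dir [ 0.213 -0.573  0.791] elev 52.2928840404627 yaw -69.5900616952012 tip [ 0.4462 -0.0863  0.1522]
x=20 point [ 0.4248 -0.029   0.073 ] x=0 [ 0.4206 -0.0175  0.0572]
```

The spatula leans at 52° elevation and yaw −69.6°, tip against the cheek edge and handle end beside or on the dish, in the same vertical plane as my hand. I'll regrip it there from above, moving slowly.

```bash
python3 - <<'E'
from h import *
print(delta([.4238,-.0262,.055],110.4))
E
python3 -m handwheel '[[0,5,0,-40,0],[-0.2,5,0,-90,0],[-0.2,5,0,-90,0],[-0.2,5,0,-90,0]]' 25
```

```text
(array([-11.1, -63. ,  12.5]), np.float64(-0.0))
t: 9.8
ee_pos: [0.477, 0.011, 0.1572]
orientation: [-180.0, -0.0, 110.4]
ft_force: [-0.7, -0.4, -0.2]
width: 0.0514
grasp_force: 0.0
```

```bash
python3 -m handwheel '[[-0.2,-8,-31,0,0],[-0.2,-16,-63,0,0],[-0.2,-16,-63,25,0],[-0.2,-16,-63,50,0],[-0.2,-16,-63,75,0],[-0.2,-16,-63,90,0],[-0.2,-16,-63,102,0],[-0.2,-16,-63,102,0]]' 25
python3 -m handwheel '[[0.8,0,0,0,0],[1,0,0,0,0],[1,0,0,0,0],[1,0,0,0,0]]' 25
python3 -m handwheel '[[1,0,0,0,0],[1,0,0,0,0],[1,0,0,0,0]]' 50
```

```text
t: 10.8
ee_pos: [0.4228, -0.0263, 0.0544]
orientation: [-179.8, -0.0, 110.4]
ft_force: [-0.6, -0.0, 0.3]
width: 0.0517
grasp_force: 0.0
t: 11.3
ee_pos: [0.424, -0.0261, 0.0557]
orientation: [180.0, 0.0, 110.4]
ft_force: [0.3, 0.5, -0.0]
width: -0.0002
grasp_force: 0.0
t: 11.68
ee_pos: [0.4239, -0.0261, 0.0555]
orientation: [180.0, 0.0, 110.4]
ft_force: [0.3, 0.8, 0.9]
width: -0.0
grasp_force: 0.0
```

```bash
cat >> m.py <<'E'
def comps(im,box,lo=40):
    h=cv2.cvtColor(im,cv2.COLOR_BGR2HSV);m=((h[...,0]<22)&(h[...,1]>110)&(h[...,2]>50)).astype(np.uint8);z=np.zeros_like(m);x0,y0,x1,y1=box;z[y0:y1,x0:x1]=1
    n,l,s,c=cv2.connectedComponentsWithStats(m&z)
    return [(s[i].tolist(),cv2.boxPoints(cv2.minAreaRect(np.argwhere(l==i)[:,::-1].astype(np.float32))).round(0).tolist()) for i in range(1,n) if s[i,4]>lo]
E
python3 - <<'E'
from m import *
for n,b in(("wrist",(0,0,640,480)),("side",(240,280,360,370)),("top",(370,230,470,320))):
    cp,im=snap(n,n+"7");print(n,comps(im,b))
    if n=="side": 
        h=cv2.cvtColor(cv2.imread("pics/s6.png"),cv2.COLOR_BGR2HSV);g=cv2.absdiff(cv2.imread("pics/s6.png"),im).max(2);ys,xs=np.nonzero(g[315:360,270:335]>50);print("diff",len(xs),xs.min()+270,xs.max()+270,ys.min()+315,ys.max()+315)
p,R=tool();cw=camera_params("wrist")
r=np.array([.411,.0083,.0216]);d=np.array([.213,-.573,.791])
for s in(0,.03,.06,.09,.12,.165):print(s,R.inv().apply(r+d*s-p).round(4),proj(cw,r+d*s).round(0))
E
```

```text
wrist [([304, 197, 32, 99, 2698], [[304.0, 197.0], [335.0, 197.0], [335.0, 295.0], [304.0, 295.0]])]
side [([291, 329, 10, 9, 42], [[290.0, 334.0], [292.0, 329.0], [301.0, 332.0], [298.0, 337.0]])]
diff 71 274 320 315 331
top [([399, 274, 14, 9, 79], [[399.0, 278.0], [412.0, 274.0], [413.0, 280.0], [400.0, 284.0]])]
0 [ 0.0367 -0.0001  0.0339] [322. 198.]
0.03 [ 0.0184 -0.0001  0.0102] [322. 245.]
0.06 [ 0.0001 -0.0001 -0.0136] [322. 300.]
0.09 [-0.0183 -0.0001 -0.0373] [322. 367.]
0.12 [-0.0366 -0.     -0.061 ] [322. 449.]
0.165 [-0.0641 -0.     -0.0966] [322. 612.]
```

```bash
python3 - <<'E'
from m import *
for f in("w6","wrist7"):
    im=cv2.imread(f"pics/{f}.png");h=cv2.cvtColor(im,cv2.COLOR_BGR2HSV);m=((h[...,0]<22)&(h[...,1]>110)&(h[...,2]>50))
    print(f,[(r,int(np.nonzero(m[r])[0].min()),int(np.nonzero(m[r])[0].max()),int(m[r].sum())) for r in range(195,385,12) if m[r].any()])
im=cv2.imread("pics/wrist7.png")
for r in range(280,420,10):print(r,[im[r,c].tolist() for c in(300,312,320,328,340)])
s6=cv2.imread("pics/s6.png");s7=cv2.imread("pics/side7.png")
cw=np.hstack([cv2.resize(im[180:480,200:440],(400,500)),cv2.resize(s7[300:360,270:340],(400,343),interpolation=cv2.INTER_CUBIC).copy() if 0 else np.vstack([cv2.resize(s7[300:360,270:340],(292,250),interpolation=cv2.INTER_CUBIC),cv2.resize(s6[300:360,270:340],(292,250),interpolation=cv2.INTER_CUBIC)])])
cv2.imwrite("pics/v7.png",cw)
E
```

```text
w6 [(219, 198, 223, 26), (231, 196, 224, 29), (243, 194, 223, 30), (255, 190, 221, 32), (267, 188, 220, 33), (279, 186, 218, 33), (291, 183, 217, 35), (303, 181, 215, 35), (315, 178, 214, 37), (327, 176, 212, 37), (339, 174, 210, 37), (351, 172, 209, 38), (363, 170, 207, 38)]
wrist7 [(207, 309, 332, 24), (219, 308, 333, 26), (231, 307, 333, 27), (243, 306, 333, 28), (255, 306, 334, 29), (267, 305, 334, 30), (279, 305, 335, 31), (291, 305, 335, 31)]
280 [[40, 43, 45], [61, 103, 158], [63, 103, 158], [61, 107, 162], [29, 30, 33]]
290 [[38, 38, 42], [61, 103, 159], [60, 102, 157], [60, 105, 162], [24, 30, 33]]
300 [[34, 35, 38], [104, 112, 114], [33, 35, 37], [104, 112, 114], [23, 23, 26]]
310 [[39, 40, 40], [102, 109, 113], [30, 31, 34], [101, 109, 113], [41, 44, 44]]
320 [[43, 42, 41], [101, 109, 112], [32, 34, 36], [102, 110, 113], [63, 65, 67]]
330 [[39, 39, 39], [101, 109, 112], [28, 29, 29], [102, 108, 111], [79, 86, 87]]
340 [[49, 52, 53], [101, 108, 111], [32, 30, 35], [103, 111, 114], [97, 103, 107]]
350 [[31, 32, 32], [43, 47, 45], [42, 43, 42], [120, 127, 131], [34, 34, 34]]
360 [[34, 35, 35], [36, 36, 35], [42, 43, 46], [34, 33, 34], [36, 35, 36]]
370 [[34, 33, 34], [37, 38, 35], [43, 43, 45], [36, 34, 34], [34, 35, 36]]
380 [[35, 38, 36], [37, 37, 38], [40, 38, 41], [36, 35, 36], [32, 34, 34]]
390 [[37, 36, 36], [41, 39, 40], [46, 47, 48], [38, 37, 38], [33, 31, 31]]
400 [[34, 33, 34], [42, 43, 42], [193, 209, 218], [39, 41, 42], [34, 34, 33]]
410 [[31, 32, 31], [40, 39, 38], [193, 207, 216], [85, 91, 96], [36, 35, 33]]
```

View pics/v7.png

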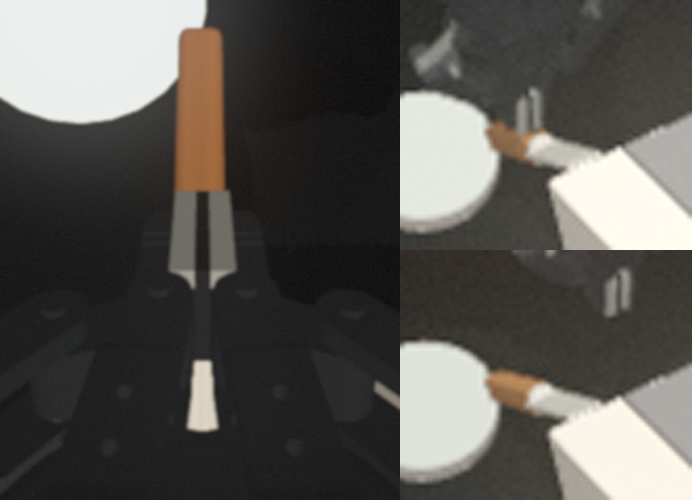

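The view shows the shut fingers above the handle: their tips (row 295) sit well short of the TCP. That also explains the thin first grip on the handle's top edge. I'll open, go lower and regrip.

```bash
python3 -m handwheel '[[0,0,0,-15,0],[0,0,0,-15,0],[0,6,0,-10,0],[0,6,0,0,0],[0,6,0,8,0],[0,6,0,13,0],[0,6,0,13,0]]' 25
python3 -m handwheel '[[1,0,0,0,0],[1,0,0,0,0],[1,0,0,0,0],[1,0,0,0,0]]' 25
```

```text
t: 12.7
ee_pos: [0.4214, -0.0207, 0.042]
orientation: [-179.9, -0.0, 110.3]
ft_force: [0.5, -0.5, -0.1]
width: 0.0425
grasp_force: 0.0
t: 13.2
ee_pos: [0.422, -0.0205, 0.0427]
orientation: [180.0, 0.0, 110.4]
ft_force: [0.4, 0.2, 0.6]
width: 0.0122
grasp_force: 24.4
```

```bash
python3 -m handwheel '[[0.3,0,0,0,0],[0.3,0,0,2,0],[0.3,2,0,7,0],[0.3,2,0,7,0],[1,2,0,7,0],[1,2,0,7,0],[1,2,0,7,0]]' 25
python3 - <<'E'
from m import *
cp,im=snap("wrist","w8");print(comps(im,(200,100,440,480)))
h=cv2.cvtColor(im,cv2.COLOR_BGR2HSV)
for r in range(190,480,15):
    m=(h[r,200:440,2]>75);c=np.nonzero(m)[0]+200;print(r,(c.min(),c.max(),len(c)) if len(c) else None,im[r,300:345:6].max(1).tolist())
E
```

```text
t: 14.08
ee_pos: [0.4211, -0.0186, 0.0356]
orientation: [180.0, -0.0, 110.4]
ft_force: [0.4, 0.7, 0.6]
width: 0.0127
grasp_force: 25.1
[([302, 222, 38, 200, 6424], [[302.0, 222.0], [339.0, 222.0], [339.0, 421.0], [302.0, 421.0]])]
190 (np.int64(200), np.int64(324), 125) [238, 238, 237, 237, 101, 58, 52, 50]
205 (np.int64(200), np.int64(324), 125) [238, 239, 238, 238, 105, 58, 54, 48]
220 (np.int64(200), np.int64(322), 123) [238, 238, 236, 237, 67, 61, 54, 50]
235 (np.int64(200), np.int64(336), 137) [238, 227, 162, 162, 163, 167, 95, 48]
250 (np.int64(200), np.int64(336), 137) [238, 171, 161, 162, 162, 168, 109, 46]
265 (np.int64(200), np.int64(336), 124) [62, 103, 162, 162, 162, 168, 113, 41]
280 (np.int64(226), np.int64(337), 64) [57, 107, 161, 160, 159, 166, 117, 41]
295 (np.int64(289), np.int64(353), 58) [110, 105, 160, 159, 158, 165, 116, 107]
310 (np.int64(287), np.int64(355), 59) [87, 105, 160, 161, 158, 162, 116, 84]
325 (np.int64(284), np.int64(358), 61) [48, 107, 160, 158, 158, 164, 116, 46]
340 (np.int64(282), np.int64(360), 63) [44, 111, 160, 159, 159, 163, 120, 42]
355 (np.int64(305), np.int64(337), 33) [53, 130, 161, 157, 158, 163, 138, 53]
370 (np.int64(304), np.int64(338), 35) [57, 139, 160, 160, 158, 161, 147, 53]
385 (np.int64(303), np.int64(338), 36) [54, 188, 209, 159, 156, 169, 151, 54]
400 (np.int64(303), np.int64(339), 37) [36, 188, 216, 212, 211, 214, 180, 38]
415 (np.int64(296), np.int64(347), 52) [135, 193, 216, 211, 211, 215, 184, 135]
430 (np.int64(294), np.int64(347), 54) [178, 185, 210, 219, 217, 205, 180, 212]
445 (np.int64(415), np.int64(419), 5) [43, 41, 44, 42, 41, 42, 38, 42]
460 (np.int64(424), np.int64(435), 12) [38, 38, 39, 36, 38, 37, 36, 37]
475 None [38, 32, 32, 37, 33, 31, 34, 36]
```

Now the grip is full (12.7 mm at 25 N). I'll carry the spatula to the cradle and lower it there, so that the slot floors level it and I can regrip it properly.

```bash
python3 -m handwheel '[[1,0,0,0,0],[1,8,0,-15,0],[1,25,0,-50,0],[1,40,0,-100,0],[1,50,0,-140,0],[1,50,0,-160,0],[1,50,0,-160,0]]' 60
python3 - <<'E'
from h import *
print(delta([.6065+.134*.005,.281+.991*.005,.12],82.3))
E
```

```text
t: 15.0
ee_pos: [0.4045, 0.0286, 0.1966]
orientation: [179.8, -0.0, 110.4]
ft_force: [-0.1, 0.1, -1.1]
width: 0.0112
grasp_force: 58.7
(array([170.6, 279.4,  77.6]), np.float64(28.1))
```

```bash
python3 -m handwheel '[[1,24,40,0,4],[1,49,80,0,8],[1,73,120,0,12],[1,98,160,0,16],[1,122,200,0,20],[1,147,240,10,24],[1,171,279,30,28],[1,171,279,55,28]]' 60
python3 -m handwheel '[[1,0,0,0,0],[1,0,0,0,0],[1,0,0,0,0]]' 60
python3 - <<'E'
from m import *
print(delta([.6065+.134*.005,.281+.991*.005,.12],82.3))
cp,im=snap("wrist","w9");a,b,A,B,s=handle(cp,im,.1,.1,(250,80,400,480));print(a,b,s)
p,R=tool()
for x,z in((.0308,.0124),(.02,0.02),(.045,.005)):print(proj(cp,p+R.apply([x,0,z])))
E
```

```text
t: 16.0
ee_pos: [0.6063, 0.2889, 0.1371]
orientation: [-179.9, 0.0, 82.5]
ft_force: [-0.4, -1.4, -0.4]
width: 0.0112
grasp_force: 58.7
t: 16.38
ee_pos: [0.6063, 0.2852, 0.1418]
orientation: [179.9, -0.1, 82.3]
ft_force: [0.2, -0.0, -0.4]
width: 0.011
grasp_force: 58.8
(array([ 0.8,  0.7, 21.8]), np.float64(0.0))
[321. 223.] [321. 420.] [ 303  223   37  198 5718]
[321.68099678 219.20229306]
[321.6635577  234.97749574]
[321.70019005 194.28003879]
```

```bash
python3 -m handwheel '[[1,0,0,30,0],[1,0,0,60,0],[1,0,0,76,0],[1,0,0,76,0],[1,0,0,76,0]]' 22
python3 -m handwheel '[[1,0,0,4,0],[1,0,0,8,0],[1,0,0,12,0],[1,0,0,12,0]]' 22
python3 -m handwheel '[[1,0,0,4,0],[1,0,0,8,0],[1,0,0,12,0],[1,0,0,12,0]]' 22
```

```text
t: 17.05
ee_pos: [0.6066, 0.2859, 0.0659]
orientation: [179.9, -0.1, 82.4]
ft_force: [0.1, -0.3, -0.2]
width: 0.0114
grasp_force: 58.8
t: 17.55
ee_pos: [0.6068, 0.2825, 0.0541]
orientation: [179.9, 0.1, 82.2]
ft_force: [-3.8, -7.7, 17.3]
width: 0.0112
grasp_force: 60.2
t: 18.05
ee_pos: [0.6061, 0.2823, 0.0401]
orientation: [180.0, 0.2, 82.2]
ft_force: [0.6, -6.9, 0.9]
width: 0.0111
grasp_force: 59.0
```

```bash
cat > ang.py <<'E'
from m import *
cp,im=snap("wrist","wa");a,b,A,B,s=handle(cp,im,.1,.1,(250,60,400,480));print("rear,front px",a,b,s.tolist())
p,R=tool();print(p.round(4),get_obs()["ft_force"],get_obs()["grasp_force"])
from scipy.optimize import brentq
# side cam tip via white
E
python3 ang.py
python3 - <<'E'
from m import *
p,R=tool();cp=camera_params("wrist")
# predicted rear top / boundary rows for pitch, grip at tool z=-27, spatula x=5
for th in(0,10,20,30,40,52):
    t=np.radians(th);ex=np.array([-np.cos(t),0,-np.sin(t)]);n=np.array([np.sin(t),0,-np.cos(t)]);g=np.array([0,0,-.027])
    print(th,proj(cp,p+R.apply(g-ex*.05+n*.008)).round(0)[1],proj(cp,p+R.apply(g-ex*.05-n*.008)).round(0)[1],proj(cp,p+R.apply(g+ex*.04+n*.008)).round(0)[1])
E
```

```text
rear,front px [311.4414  235.29657] [326.9311  421.17242] [303, 236, 42, 187, 5278]
[0.6061 0.2824 0.0402] [ 0.76981764 -7.1455741   0.55338514] 58.97269118519034
0 205.0 195.0 404.0
10 198.0 196.0 413.0
20 195.0 200.0 418.0
30 196.0 207.0 421.0
40 201.0 215.0 421.0
52 210.0 229.0 415.0
```

The handle's rear end landed in front of the rear upright instead of in its slot. I'll back off up and press the handle's end onto free bench behind the cradle instead to flatten the pitch.

```bash
python3 -m handwheel '[[1,0,0,-30,0],[1,0,0,-70,0],[1,0,0,-80,0],[1,0,0,-80,0]]' 60
python3 ang.py
python3 - <<'E'
from m import *
print(delta([.60,.45,.12],90))
c,im=snap("side","s9");c1,im1=snap("top","t9")
h=cv2.cvtColor(im,cv2.COLOR_BGR2HSV)
print(comps(im,(300,180,420,290),15));m=((h[...,2]>190)&(h[...,1]<40)).astype(np.uint8);z=np.zeros_like(m);z[180:300,315:390]=1
n,l,s,cc=cv2.connectedComponentsWithStats(m&z)
for i in range(1,n):
    if s[i,4]>15:print("white",s[i].tolist())
p,R=tool()
for th in(40,52,65):
    t=np.radians(th);ex=np.array([-np.cos(t),0,-np.sin(t)]);g=np.array([0,0,-.027]);print(th,[proj(c,p+R.apply(g+ex*k)).round(0) for k in(-.05,.04,.115)])
E
```

```text
t: 18.6
ee_pos: [0.6059, 0.2859, 0.1208]
orientation: [180.0, -0.0, 82.4]
ft_force: [-0.3, 0.1, -1.9]
width: 0.011
grasp_force: 58.5
rear,front px [309.1436  224.80865] [326.77408 422.2702 ] [302, 224, 43, 200, 5716]
[0.6052 0.2856 0.1198] [-0.09004804 -0.17084979 -0.92596339] 58.46870426212263
(array([162.2, -27. ,  -0.3]), np.float64(-7.6))
[([378, 180, 42, 48, 1135], [[378.0, 180.0], [410.0, 170.0], [426.0, 222.0], [394.0, 232.0]]), ([347, 215, 5, 4, 16], [[347.0, 215.0], [351.0, 215.0], [351.0, 218.0], [347.0, 218.0]]), ([410, 273, 10, 17, 99], [[410.0, 273.0], [419.0, 273.0], [419.0, 289.0], [410.0, 289.0]])]
40 [array([350., 210.]), array([352., 212.]), array([354., 215.])]
52 [array([350., 214.]), array([352., 209.]), array([354., 205.])]
65 [array([350., 218.]), array([352., 206.]), array([354., 195.])]
```

```bash
python3 -m handwheel '[[1,40,-7,0,0],[1,80,-14,0,0],[1,120,-20,0,0],[1,162,-27,20,0],[1,162,-27,60,0],[1,162,-27,90,0],[1,162,-27,90,0],[1,162,-27,90,0]]' 60
python3 -m handwheel '[[0.75,0,0,0,0],[0.75,0,0,4,0],[0.75,0,0,8,0],[0.75,0,0,11,0],[0.75,0,0,11,0]]' 25
```

```text
t: 19.75
ee_pos: [0.6011, 0.4498, 0.0312]
orientation: [180.0, -0.0, 82.3]
ft_force: [0.0, -0.6, 0.9]
width: 0.0113
grasp_force: 58.6
t: 20.38
ee_pos: [0.6007, 0.4491, 0.0198]
orientation: [180.0, 0.0, 82.3]
ft_force: [-1.4, -1.5, 3.7]
width: 0.0111
grasp_force: 59.1
```

```bash
python3 -m handwheel '[[0.6,0,0,3,0],[0.6,2,0,6,0],[0.6,3,0,9,0],[0.6,3,0,9,0]]' 25
python3 -m handwheel '[[0.6,1,0,3,0],[0.6,2,0,7,0],[0.6,4,0,12,0],[0.6,4,0,12,0]]' 25
python3 ang.py
```

```text
t: 20.88
ee_pos: [0.6005, 0.4529, 0.0099]
orientation: [-180.0, 0.0, 82.4]
ft_force: [-0.4, -0.8, -0.6]
width: 0.0169
grasp_force: 0.0
t: 21.38
ee_pos: [0.6009, 0.4568, -0.0022]
orientation: [-180.0, 0.0, 82.4]
ft_force: [0.4, 0.4, -0.2]
width: 0.0173
grasp_force: 0.0
rear,front px [304.97336 263.8675 ] [330.07663 438.2693 ] [299, 262, 53, 178, 1970]
[ 0.6012  0.4568 -0.0019] [-0.82441117 -0.14477763 -0.0119603 ] 0.0
```

```bash
cat > loc.py <<'E'
from m import *
import sys
p,R=tool();print("tcp",p.round(4))
for n in("side","top","wrist"):
    cp,im=snap(n,"l"+n);q=proj(cp,[p[0],p[1],.02]);x,y=int(q[0]),int(q[1]);
    b=(max(0,x-70),max(0,y-60),min(640,x+80),min(480,y+60)) if n!="wrist" else (150,0,500,480)
    print(n,q.round(0));[print("  orange",c) for c in comps(im,b,12)]
    h=cv2.cvtColor(im,cv2.COLOR_BGR2HSV);m=((h[...,2]>170)&(h[...,1]<50)).astype(np.uint8);z=np.zeros_like(m);z[b[1]:b[3],b[0]:b[2]]=1
    k,l,s,c=cv2.connectedComponentsWithStats(m&z)
    for i in range(1,k):
        if s[i,4]>12: print("  white",s[i].tolist(),c[i].round(0).tolist())
E
python3 loc.py
```

```text
tcp [ 0.6012  0.4568 -0.0019]
side [338. 203.]
  orange ([377, 147, 40, 81, 2232], [[377.0, 147.0], [416.0, 147.0], [416.0, 227.0], [377.0, 227.0]])
  orange ([335, 199, 8, 13, 65], [[334.0, 200.0], [340.0, 198.0], [342.0, 210.0], [337.0, 211.0]])
  white [300, 142, 17, 24, 335] [308.0, 153.0]
  white [367, 142, 50, 30, 348] [388.0, 147.0]
  white [406, 173, 11, 27, 236] [412.0, 187.0]
  white [292, 205, 18, 13, 189] [301.0, 211.0]
  white [337, 212, 10, 16, 100] [342.0, 219.0]
  white [395, 213, 22, 49, 833] [407.0, 240.0]
  white [355, 225, 6, 3, 17] [358.0, 226.0]
  white [347, 229, 7, 3, 17] [350.0, 230.0]
  white [340, 240, 24, 19, 355] [351.0, 248.0]
top [217. 202.]
  orange ([185, 142, 79, 4, 304], [[185.0, 142.0], [263.0, 142.0], [263.0, 145.0], [185.0, 145.0]])
  orange ([218, 200, 25, 7, 162], [[218.0, 200.0], [242.0, 200.0], [242.0, 206.0], [218.0, 206.0]])
  orange ([278, 255, 18, 7, 42], [[278.0, 261.0], [295.0, 255.0], [296.0, 258.0], [279.0, 264.0]])
  white [242, 200, 30, 9, 214] [258.0, 204.0]
  white [227, 240, 4, 11, 29] [229.0, 245.0]
wrist [321. 309.]
  orange ([290, 261, 64, 179, 3816], [[290.0, 261.0], [353.0, 261.0], [353.0, 439.0], [290.0, 439.0]])
  white [276, 294, 21, 59, 766] [286.0, 322.0]
  white [346, 294, 22, 59, 773] [356.0, 322.0]
  white [150, 313, 8, 53, 285] [153.0, 339.0]
```

```bash
cat >> m.py <<'E'
def tri(obs):
    A=np.zeros((3,3));b=np.zeros(3)
    for c,uv in obs:
        o,d=ray(c,np.array(uv,float));d/=np.linalg.norm(d);M=np.eye(3)-np.outer(d,d);A+=M;b+=M@o
    X=np.linalg.solve(A,b);return X,[(proj(c,X)-uv).round(1).tolist() for c,uv in obs]
E
python3 - <<'E'
from m import *
s,t=camera_params("side"),camera_params("top")
st=cv2.imread("pics/ltop.png");ss=cv2.imread("pics/lside.png")
h=cv2.cvtColor(st,cv2.COLOR_BGR2HSV)
for c in(222,230,238,246,254,262,270,272):
    col=h[190:215,c];print(c,[i+190 for i in range(25) if col[i,2]>110])
h=cv2.cvtColor(ss,cv2.COLOR_BGR2HSV)
for r in range(198,232,3):print(r,[c for c in range(328,360) if h[r,c,2]>110])
print(tri([(t,(242,203)),(s,(340.5,211.5))]),tri([(t,(272,204.5)),(s,(344,228))]))
print(onz(t,(242,203),.016),onz(t,(272,204.5),.002))
E
```

```text
222 [201, 202, 203, 204, 205]
230 [200, 201, 202, 203, 204, 205]
238 [201, 202, 203, 204, 205, 206]
246 [200, 201, 202, 203, 204, 205, 206, 207]
254 [200, 201, 202, 203, 204, 205, 206, 207, 208]
262 [200, 201, 202, 203, 204, 205, 206, 207, 208]
270 [190, 191, 192, 193, 194, 195, 196, 197, 198, 199, 200, 201, 202, 203, 204, 205, 206, 207, 208]
272 [190, 192, 193, 194, 195, 196, 197, 198, 199, 200, 201, 202, 203, 204, 205, 206, 207, 208]
198 [334, 342, 343]
201 [334, 335, 336, 337, 338, 339, 342, 343]
204 [336, 337, 338, 339, 340]
207 [336, 337, 338, 339, 340, 341]
210 [337, 338, 339, 340, 341, 342]
213 [337, 338, 339, 340, 341, 342, 343]
216 [337, 338, 339, 340, 341, 342, 343, 344]
219 [338, 339, 340, 341, 342, 343, 344, 345]
222 [339, 340, 341, 342, 343, 344, 345, 346]
225 [340, 341, 342, 343, 344, 345, 346, 355, 356, 357, 358, 359]
228 [340, 341, 342, 343, 344, 345, 351, 352, 353, 354, 355, 356, 357, 358, 359]
231 [341, 342, 343, 344, 345, 346, 347, 348, 349, 350, 351, 352, 353, 354, 355, 356, 357, 358, 359]
(array([0.59698126, 0.38918757, 0.04743929]), [[0.0, -0.3], [-0.3, 0.0]]) (array([0.59358411, 0.31566765, 0.05310709]), [[0.1, -0.6], [-0.5, 0.1]])
[0.60043941 0.39513308 0.016     ] [0.59876907 0.3221137  0.002     ]
```

```bash
python3 -m handwheel '[[0.2,0,0,0,0],[0.2,0,0,0,0],[0.2,-12,1,0,-2],[0.2,-24,2,0,-4],[0.2,-37,4,0,-4],[0.2,-37,4,0,-4],[1,-37,4,0,-4],[1,-37,4,0,-4]]' 25
python3 -m handwheel '[[1,0,0,0,0],[1,0,0,0,0],[1,0,0,0,0]]' 25
python3 loc.py
```

```text
t: 22.58
ee_pos: [0.6003, 0.4204, -0.0014]
orientation: [-180.0, -0.0, 86.4]
ft_force: [-1.2, -0.7, 1.1]
width: 0.0132
grasp_force: 28.6
t: 22.95
ee_pos: [0.6004, 0.4202, -0.0014]
orientation: [180.0, -0.0, 86.4]
ft_force: [-1.2, 1.5, 2.0]
width: 0.0131
grasp_force: 28.6
tcp [ 0.6004  0.4202 -0.0014]
side [339. 211.]
  orange ([377, 150, 42, 78, 2268], [[377.0, 150.0], [418.0, 150.0], [418.0, 227.0], [377.0, 227.0]])
  orange ([338, 199, 5, 12, 36], [[338.0, 199.0], [341.0, 199.0], [342.0, 210.0], [339.0, 210.0]])
  white [301, 150, 14, 16, 215] [308.0, 157.0]
  white [371, 150, 8, 22, 73] [375.0, 158.0]
  white [405, 173, 14, 27, 287] [413.0, 187.0]
  white [292, 205, 18, 13, 188] [301.0, 211.0]
  white [338, 212, 10, 16, 101] [342.0, 219.0]
  white [396, 213, 23, 51, 917] [408.0, 240.0]
  white [355, 225, 6, 3, 17] [358.0, 226.0]
  white [347, 229, 7, 3, 17] [350.0, 230.0]
  white [340, 240, 24, 19, 356] [351.0, 248.0]
  white [342, 268, 21, 2, 40] [352.0, 269.0]
top [232. 203.]
  orange ([166, 142, 24, 4, 76], [[166.0, 142.0], [189.0, 142.0], [189.0, 145.0], [166.0, 145.0]])
  orange ([206, 142, 58, 4, 224], [[206.0, 142.0], [263.0, 142.0], [263.0, 145.0], [206.0, 145.0]])
  orange ([235, 199, 8, 7, 46], [[235.0, 199.0], [242.0, 199.0], [242.0, 205.0], [235.0, 205.0]])
  orange ([278, 250, 33, 12, 93], [[278.0, 261.0], [310.0, 250.0], [312.0, 254.0], [280.0, 266.0]])
  orange ([303, 259, 8, 3, 13], [[303.0, 261.0], [310.0, 258.0], [310.0, 260.0], [303.0, 262.0]])
  white [298, 142, 13, 3, 33] [305.0, 143.0]
  white [245, 198, 27, 10, 213] [258.0, 203.0]
wrist [322. 308.]
  orange ([302, 179, 50, 220, 7727], [[302.0, 398.0], [302.0, 179.0], [351.0, 179.0], [351.0, 398.0]])
  white [286, 341, 11, 11, 65] [292.0, 345.0]
  white [346, 341, 12, 11, 68] [350.0, 345.0]
  white [296, 391, 52, 48, 2001] [321.0, 417.0]
```

The handle is properly gripped now (13 mm at 28 N, about 15 mm ahead of its centre, pitch about 18°). I'll lift and return to the cheek to true the pitch and height.

```bash
python3 -m handwheel '[[1,0,0,-30,0],[1,0,0,-80,0],[1,0,0,-140,0],[1,0,0,-200,0],[1,0,0,-200,0]]' 60
python3 - <<'E'
from h import *
print(delta([.426,-.0341,.20],110.5),delta([.426,-.0341,.10],110.5))
E
```

```text
t: 23.72
ee_pos: [0.6035, 0.4202, 0.2047]
orientation: [179.6, -0.3, 86.3]
ft_force: [0.0, -0.2, -0.5]
width: 0.0123
grasp_force: 63.3
(array([-464.8, -148. ,    0.9]), np.float64(-24.2)) (array([-465.3, -148.8,  100.9]), np.float64(-24.2))
```

```bash
python3 -m handwheel '[[1,-50,-12,0,-2],[1,-110,-30,0,-5],[1,-170,-50,0,-9],[1,-230,-70,0,-13],[1,-290,-90,0,-17],[1,-350,-110,0,-21],[1,-410,-130,0,-24],[1,-455,-146,0,-24]]' 60
python3 -m handwheel '[[1,0,0,0,0],[1,0,0,0,0]]' 60
python3 - <<'E'
from h import *
print(delta([.426,-.0341,.10],110.5))
E
python3 ang.py
```

```text
t: 24.72
ee_pos: [0.424, -0.0278, 0.1978]
orientation: [-179.9, -0.0, 110.3]
ft_force: [0.6, -0.9, -0.3]
width: 0.0121
grasp_force: 63.3
t: 24.98
ee_pos: [0.4258, -0.025, 0.1982]
orientation: [-180.0, -0.0, 110.3]
ft_force: [0.8, 0.4, 0.4]
width: 0.0122
grasp_force: 63.3
(array([-8.7, -2.9, 98.2]), np.float64(-0.2))
rear,front px [321. 181.] [321. 398.] [304, 181, 35, 218, 7205]
[ 0.4261 -0.0244  0.1982] [ 0.64232813 -0.08510844 -0.46863992] 63.27127933502197
```

```bash
python3 -m handwheel '[[1,-5,-2,40,0],[1,-9,-3,80,0],[1,-9,-3,95,0],[1,-9,-3,95,0],[1,-9,-3,95,0]]' 30
python3 -m handwheel '[[1,0,0,4,0],[1,0,0,8,0],[1,0,0,8,0]]' 30
python3 -m handwheel '[[1,0,0,3,0],[1,0,0,6,0],[1,0,0,6,0]]' 30
python3 ang.py
```

```text
t: 25.65
ee_pos: [0.427, -0.0341, 0.1039]
orientation: [180.0, 0.0, 110.4]
ft_force: [0.4, 0.9, -0.5]
width: 0.0121
grasp_force: 63.3
t: 26.02
ee_pos: [0.4261, -0.0347, 0.0954]
orientation: [-180.0, -0.0, 110.4]
ft_force: [-0.3, -0.5, -1.0]
width: 0.0123
grasp_force: 63.3
t: 26.4
ee_pos: [0.4263, -0.0347, 0.0894]
orientation: [180.0, 0.0, 110.4]
ft_force: [-0.3, 0.3, 2.1]
width: 0.0122
grasp_force: 63.6
rear,front px [321. 181.] [321. 399.] [304, 181, 35, 219, 7131]
[ 0.4264 -0.0347  0.0895] [-0.28396027  1.82394331  1.76511332] 63.603891134262085
```

```bash
python3 -m handwheel '[[1,0,0,2,0],[1,0,0,4,0],[1,0,0,6,0],[1,0,0,6,0]]' 30
python3 -m handwheel '[[1,0,0,2,0],[1,0,0,4,0],[1,0,0,6,0],[1,0,0,6,0]]' 30
python3 ang.py
```

```text
t: 26.95
ee_pos: [0.4265, -0.0348, 0.0835]
orientation: [180.0, 0.0, 110.4]
ft_force: [0.1, -0.4, 5.1]
width: 0.0121
grasp_force: 64.0
t: 27.45
ee_pos: [0.4263, -0.0346, 0.0775]
orientation: [180.0, -0.0, 110.4]
ft_force: [0.7, 1.1, 5.2]
width: 0.0123
grasp_force: 63.6
rear,front px [321. 189.] [321. 405.] [304, 189, 35, 217, 6918]
[ 0.4263 -0.0346  0.0775] [ 0.47611846 -0.15035546  5.08953663] 63.60243201255798
```

The pitch slipped to flush at about 5 N, so a firm grip can carry the prying load. Next I'll grip firmly, back off, move to the notch and start in.

```bash
python3 -m handwheel '[[1,0,0,0,0],[1,0,0,0,0],[1,10,0,-10,0],[1,40,0,0,0],[1,40,32,10,0],[1,40,64,22,0],[1,33,64,29,0],[1,33,64,29,0]]' 115
python3 -m handwheel '[[1,0,0,0,0],[1,-6,0,-3,0],[1,-13,0,-6,0],[1,-13,0,-6,0]]' 115
python3 ang.py
```

```text
t: 28.5
ee_pos: [0.4732, 0.0174, 0.0477]
orientation: [-179.8, -0.0, 110.3]
ft_force: [0.2, 0.0, -0.0]
width: 0.0103
grasp_force: 114.2
t: 29.0
ee_pos: [0.4798, 0.0054, 0.0551]
orientation: [179.9, 0.0, 110.3]
ft_force: [0.2, -0.3, -0.7]
width: 0.0104
grasp_force: 114.2
rear,front px [320.2043  186.95352] [321.30582 405.05405] [304, 187, 35, 219, 6756]
[0.4795 0.0059 0.0548] [-0.16174795  0.60134152 -0.48109532] 114.2398989200592
```

```bash
python3 -m handwheel '[[1,-3,0,-1.3,0],[1,-6,0,-2.7,0],[1,-9,0,-4,0],[1,-9,0,-4,0]]' 115
python3 -m handwheel '[[1,-4,0,-1.8,0],[1,-8,0,-3.6,0],[1,-11,0,-4.9,0],[1,-11,0,-4.9,0]]' 115
```

```text
t: 29.55
ee_pos: [0.4826, -0.0025, 0.0586]
orientation: [180.0, 0.0, 110.3]
ft_force: [0.9, 0.4, -1.4]
width: 0.0105
grasp_force: 114.2
t: 30.05
ee_pos: [0.4864, -0.0128, 0.0636]
orientation: [180.0, 0.0, 110.3]
ft_force: [0.0, 1.1, -0.8]
width: 0.0103
grasp_force: 114.2
```

```bash
python3 -m handwheel '[[1,-4,0,-1.8,0],[1,-8,0,-3.6,0],[1,-13,0,-5.8,0],[1,-18,0,-8,0],[1,-18,0,-8,0]]' 115
python3 -m handwheel '[[1,-4,0,-1.8,0],[1,-9,0,-4,0],[1,-14,0,-6.2,0],[1,-18,0,-8,0],[1,-18,0,-8,0]]' 115
```

```text
t: 30.68
ee_pos: [0.4928, -0.0299, 0.0716]
orientation: [180.0, 0.0, 110.3]
ft_force: [0.2, 0.9, -1.6]
width: 0.0107
grasp_force: 114.2
t: 31.3
ee_pos: [0.499, -0.0467, 0.0796]
orientation: [180.0, 0.0, 110.3]
ft_force: [0.3, -0.4, -0.5]
width: 0.0104
grasp_force: 114.3
```

```bash
python3 -m handwheel '[[1,0,0,-3,0],[1,0,0,-6,0],[1,0,0,-9,0],[1,0,0,-9,0]]' 118
python3 -m handwheel '[[1,0,0,-4,0],[1,0,0,-8,0],[1,0,0,-12,0],[1,0,0,-12,0]]' 118
python3 - <<'E'
from m import *
c,im=snap("side","sA");d=cv2.absdiff(im,cv2.imread("pics/lside.png")).max(2)
p,R=tool();fe=np.array([.5277,-.0775,.13]);u=np.array([.350,-.937,0]);v=np.array([.937,.350,0]);a=np.radians(24)
hg=fe+u*(.131*np.cos(a)-.008*np.sin(a))+np.array([0,0,.131*np.sin(a)+.008*np.cos(a)])
def cov(th,y):  # top-front corner
    t=a+th;return hg-u*.131*np.cos(t)+v*y+np.array([0,0,.131*-np.sin(a-0)*0])+np.array([0,0,-.131*np.sin(a-th)]) if 0 else hg-u*.131*np.cos(a-th)-np.array([0,0,.131*np.sin(a-th)])+v*y
for th in(0,.1,.2,.3):print(th,proj(c,cov(th,.0585)).round(1),proj(c,cov(th,-.0585)).round(1))
g=cv2.cvtColor(im,cv2.COLOR_BGR2HSV);m=((g[...,2]>90)&(g[...,2]<185)&(g[...,1]<35)).astype(np.uint8);z=np.zeros_like(m);z[290:400,320:410]=1;m&=z
n,l,s,cc=cv2.connectedComponentsWithStats(m);i=1+np.argmax(s[1:,4]);k=cv2.findContours((l==i).astype(np.uint8),0,2)[0][0];print(s[i],cv2.approxPolyDP(k,3,True)[:,0].tolist())
E
```

```text
t: 31.8
ee_pos: [0.4979, -0.0457, 0.088]
orientation: [-179.9, -0.1, 110.4]
ft_force: [0.9, 1.7, -9.4]
width: 0.0101
grasp_force: 115.9
t: 32.3
ee_pos: [0.4985, -0.0457, 0.1009]
orientation: [180.0, -0.0, 110.4]
ft_force: [-4.3, 3.8, -4.4]
width: 0.0106
grasp_force: 117.4
0 [367.  316.5] [322.6 336.8]
0.1 [366.3 311.9] [321.6 332.2]
0.2 [365.8 307.5] [320.9 327.8]
0.3 [365.7 303.4] [320.5 323.7]
[ 323  310   74   54 2031] [[366, 310], [323, 330], [323, 335], [351, 363], [396, 338]]
```

The side view measures the cover's front corners at (366,310) and (323,330), which is about 0.13 rad open, a 17 mm lift. I'll keep lifting.

```bash
cat > cov.py <<'E'
from m import *
c,im=snap("side","sB")
p,R=tool();fe=np.array([.5277,-.0775,.13]);u=np.array([.350,-.937,0]);v=np.array([.937,.350,0]);a=np.radians(24)
hg=fe+u*(.131*np.cos(a)-.008*np.sin(a))+np.array([0,0,.131*np.sin(a)+.008*np.cos(a)])
cov=lambda th,y:hg-u*.131*np.cos(a-th)-np.array([0,0,.131*np.sin(a-th)])+v*y
g=cv2.cvtColor(im,cv2.COLOR_BGR2HSV);m=((g[...,2]>90)&(g[...,2]<185)&(g[...,1]<35)).astype(np.uint8);z=np.zeros_like(m);z[220:400,310:450]=1;m&=z
n,l,s,cc=cv2.connectedComponentsWithStats(m);i=1+np.argmax(s[1:,4]);k=cv2.findContours((l==i).astype(np.uint8),0,2)[0][0];print(s[i].tolist(),cv2.approxPolyDP(k,3,True)[:,0].tolist())
print([(th,cov(th,0).round(3).tolist(),proj(c,cov(th,.0585)).round(0).tolist(),proj(c,cov(th,-.0585)).round(0).tolist()) for th in(.2,.3,.4,.6,.8,1.0,1.2,1.4,1.6,1.85)])
print("tcp",p.round(4),"along u from fe",((p-fe)@u).round(4))
E
python3 -m handwheel '[[1,0,0,-4,0],[1,0,0,-8,0],[1,0,0,-12,0],[1,0,0,-16,0],[1,0,0,-20,0],[1,0,0,-20,0]]' 118
python3 cov.py
```

```text
t: 33.1
ee_pos: [0.498, -0.0439, 0.1205]
orientation: [-180.0, -0.2, 110.5]
ft_force: [-4.4, 9.8, -4.6]
width: 0.0104
grasp_force: 119.6
[322, 305, 62, 59, 1466] [[366, 305], [322, 325], [326, 337], [351, 363], [350, 353], [345, 353], [351, 347], [350, 340], [358, 344], [355, 341], [360, 343], [359, 333], [361, 339], [365, 334], [370, 339], [367, 341], [374, 330], [376, 334], [376, 328], [382, 331], [377, 327], [383, 327], [379, 324], [382, 323]]
[(0.2, [0.524, -0.067, 0.162], [366.0, 308.0], [321.0, 328.0]), (0.3, [0.523, -0.065, 0.175], [366.0, 303.0], [320.0, 324.0]), (0.4, [0.523, -0.064, 0.188], [366.0, 300.0], [320.0, 320.0]), (0.6, [0.523, -0.066, 0.214], [367.0, 293.0], [321.0, 314.0]), (0.8, [0.526, -0.073, 0.239], [370.0, 288.0], [323.0, 309.0]), (1.0, [0.53, -0.084, 0.263], [373.0, 285.0], [326.0, 306.0]), (1.2, [0.536, -0.099, 0.283], [378.0, 285.0], [330.0, 306.0]), (1.4, [0.543, -0.118, 0.299], [384.0, 286.0], [335.0, 308.0]), (1.6, [0.551, -0.14, 0.312], [391.0, 290.0], [341.0, 313.0]), (1.85, [0.562, -0.169, 0.32], [400.0, 299.0], [349.0, 322.0])]
tcp [ 0.498  -0.0439  0.1205] along u from fe -0.0419
```

The cover is at about 0.26 rad, some 34 mm up, well over a finger's width. I'll retreat the blade partly, then swing the cover up along its arc with the tip.

```bash
python3 -m handwheel '[[1,10,0,6,0],[1,25,0,6,0],[1,41,0,6,0],[1,41,0,0,0],[1,41,0,-9,0],[1,40,0,-18,0],[1,38,0,-27,0],[1,36,0,-36,0]]' 118
python3 cov.py | sed 2d
```

```text
t: 34.15
ee_pos: [0.4859, -0.0123, 0.1569]
orientation: [-180.0, -0.1, 110.4]
ft_force: [-2.1, 4.2, -8.0]
width: 0.0106
grasp_force: 120.1
[310, 350, 38, 50, 1010] [[310, 350], [311, 383], [321, 399], [347, 399], [344, 386]]
tcp [ 0.4866 -0.0127  0.1579] along u from fe -0.0751
```

```bash
python3 -m handwheel '[[1,-3,0,-8,0],[1,-5,0,-15,0],[1,-8,0,-22,0],[1,-15,0,-30,0],[1,-22,0,-38,0],[1,-30,0,-46,0],[1,-37,0,-52,0],[1,-45,0,-57,0]]' 118
python3 -m handwheel '[[1,-8,0,-3,0],[1,-16,0,-6,0],[1,-24,0,-9,0],[1,-32,0,-11,0],[1,-32,0,-11,0]]' 118
python3 - <<'E'
from m import *
c,im=snap("side","sC");g=cv2.cvtColor(im,cv2.COLOR_BGR2HSV)
p,R=tool();print(p,((p-np.array([.5277,-.0775,.13]))@np.array([.350,-.937,0])))
o=cv2.imread("pics/side0.png")
d=cv2.absdiff(im,o).max(2)>30
for r in range(276,350,6):
    c_=np.nonzero(d[r,300:440])[0]+300;print(r,(c_.min(),c_.max()) if len(c_) else None,[im[r,x].max() for x in range(320,430,10)])
E
```

```text
t: 35.2
ee_pos: [0.502, -0.0536, 0.2141]
orientation: [180.0, -0.1, 110.4]
ft_force: [-3.6, 7.7, -1.0]
width: 0.0101
grasp_force: 121.0
t: 35.83
ee_pos: [0.5113, -0.0789, 0.224]
orientation: [-179.9, -0.5, 110.6]
ft_force: [-8.2, 22.8, 0.3]
width: 0.0105
grasp_force: 121.2
[ 0.51129168 -0.07892238  0.22393481] -0.004410140221922896
276 (np.int64(320), np.int64(326)) [np.uint8(113), np.uint8(67), np.uint8(65), np.uint8(61), np.uint8(62), np.uint8(58), np.uint8(65), np.uint8(67), np.uint8(70), np.uint8(73), np.uint8(255)]
282 (np.int64(315), np.int64(331)) [np.uint8(99), np.uint8(173), np.uint8(64), np.uint8(61), np.uint8(62), np.uint8(60), np.uint8(64), np.uint8(68), np.uint8(74), np.uint8(76), np.uint8(178)]
288 None [np.uint8(65), np.uint8(72), np.uint8(65), np.uint8(65), np.uint8(61), np.uint8(64), np.uint8(65), np.uint8(69), np.uint8(73), np.uint8(156), np.uint8(251)]
294 (np.int64(339), np.int64(399)) [np.uint8(61), np.uint8(67), np.uint8(137), np.uint8(71), np.uint8(64), np.uint8(65), np.uint8(67), np.uint8(70), np.uint8(79), np.uint8(171), np.uint8(197)]
300 (np.int64(338), np.
[... 1051 characters left out ...]
t8(139), np.uint8(141), np.uint8(140), np.uint8(142), np.uint8(255), np.uint8(255), np.uint8(87)]
336 (np.int64(325), np.int64(398)) [np.uint8(185), np.uint8(246), np.uint8(247), np.uint8(122), np.uint8(140), np.uint8(143), np.uint8(141), np.uint8(140), np.uint8(255), np.uint8(255), np.uint8(255)]
342 (np.int64(330), np.int64(390)) [np.uint8(247), np.uint8(230), np.uint8(233), np.uint8(128), np.uint8(142), np.uint8(141), np.uint8(142), np.uint8(179), np.uint8(255), np.uint8(255), np.uint8(255)]
348 (np.int64(336), np.int64(378)) [np.uint8(255), np.uint8(255), np.uint8(162), np.uint8(119), np.uint8(142), np.uint8(143), np.uint8(225), np.uint8(255), np.uint8(178), np.uint8(248), np.uint8(255)]
```

The force rose to 24 N at the end, and the cover's corner sits at about (349,321), where its 1.85 rad stop puts it. It is fully open. I'll back away and carry the spatula to the cradle.

```bash
python3 -m handwheel '[[1,20,0,0,0],[1,60,0,0,0],[1,100,0,0,0],[1,130,0,0,0],[1,130,0,0,0],[1,130,0,0,0]]' 110
python3 - <<'E'
from h import *
print(delta([.6045,.2661,.15],82.3))
E
python3 ang.py
```

```text
t: 36.62
ee_pos: [0.469, 0.036, 0.2252]
orientation: [179.9, 0.1, 110.3]
ft_force: [0.2, -0.0, 0.0]
width: 0.0103
grasp_force: 121.0
(array([168.9, 206.8,  75.4]), np.float64(28.0))
rear,front px [316.6809  154.86368] [321.16968 374.81284] [298, 155, 41, 221, 7453]
[0.4688 0.0357 0.225 ] [ 0.10970637 -1.01988035 -0.00664782] 121.04249035204703
```

```bash
cat > pit.py <<'E'
from m import *
from scipy.optimize import least_squares
p,R=tool();cp=camera_params("wrist")
def pred(q,th0=0):
    th,off=q;t=np.radians(th);ex=np.array([-np.cos(t),0,-np.sin(t)]);n=np.array([np.sin(t),0,-np.cos(t)]);g=np.array([0,0,-.028])
    r=min(proj(cp,p+R.apply(g-ex*off+n*s*.008))[1] for s in(1,-1));b=proj(cp,p+R.apply(g+ex*(.09-off)+n*.006))[1];return np.array([r,b])
for o in((181,398),(187,405),(155,375)):
    for t0 in(0,30):
        s=least_squares(lambda q:pred(q)-o,[t0,.055],x_scale=[10,.01]);print(o,s.x.round(3),round(s.cost,2))
E
python3 pit.py
```

```text
(181, 398) [10.622  0.057] 0.0
(181, 398) [35.617  0.059] 0.0
(187, 405) [12.936  0.054] 0.0
(187, 405) [36.818  0.056] 0.0
(155, 375) [7.394 0.067] 0.0
(155, 375) [25.215  0.068] 0.0
```

```bash
python3 -m handwheel '[[1,25,30,0,4],[1,48,60,0,8],[1,72,90,0,12],[1,96,120,0,16],[1,120,150,0,20],[1,145,180,20,24],[1,166,207,50,28],[1,166,207,75,28]]' 110
python3 -m handwheel '[[1,0,0,0,0],[1,0,0,0,0],[1,0,0,0,0]]' 110
python3 - <<'E'
from h import *
print(delta([.6034,.2582,.06],82.3))
E
python3 ang.py
```

```text
t: 37.67
ee_pos: [0.6055, 0.2665, 0.1476]
orientation: [180.0, 0.0, 82.4]
ft_force: [-0.1, -0.6, -1.7]
width: 0.0102
grasp_force: 121.1
t: 38.05
ee_pos: [0.6051, 0.2643, 0.1511]
orientation: [179.9, -0.1, 82.3]
ft_force: [-0.0, 0.5, -0.8]
width: 0.0108
grasp_force: 121.0
(array([-6.4, -1.1, 91.1]), np.float64(0.0))
rear,front px [317.16055 156.15929] [321.0898 374.2326] [300, 156, 38, 219, 6971]
[0.6049 0.2645 0.1509] [ 0.02376016  0.20268315 -0.57702983] 121.04459281079471
```

```bash
python3 -m handwheel '[[1,-3,0,30,0],[1,-6,-1,60,0],[1,-6,-1,85,0],[1,-6,-1,91,0],[1,-6,-1,91,0]]' 110
python3 -m handwheel '[[1,0,0,5,0],[1,0,0,10,0],[1,0,0,15,0],[1,0,0,20,0],[1,0,0,20,0]]' 110
python3 -m handwheel '[[1,0,0,5,0],[1,0,0,10,0],[1,0,0,15,0],[1,0,0,15,0]]' 110
```

```text
t: 38.72
ee_pos: [0.6027, 0.2591, 0.0592]
orientation: [180.0, -0.0, 82.4]
ft_force: [-0.8, -1.1, -1.2]
width: 0.0103
grasp_force: 121.0
t: 39.35
ee_pos: [0.6019, 0.2589, 0.0378]
orientation: [-180.0, 0.0, 82.4]
ft_force: [-0.3, 0.0, -0.6]
width: 0.0104
grasp_force: 121.0
t: 39.85
ee_pos: [0.6023, 0.2589, 0.0236]
orientation: [-180.0, -0.0, 82.4]
ft_force: [-2.9, -1.9, 5.9]
width: 0.0104
grasp_force: 122.5
```

```bash
python3 ang.py; python3 loc.py | grep -v "white" ; python3 - <<'E'
from m import *
cp=camera_params("wrist")
for n,P in(("rear",[.612,.3258,.056]),("bound",[.6009,.2395,.056])):print(n,proj(cp,P))
E
```

```text
rear,front px [323.68155 153.78503] [319.35965 361.23663] [305, 154, 37, 208, 1118]
[0.6024 0.2589 0.0237] [-2.16022173 -1.26481494  4.84846688] 122.41976022720337
tcp [0.6024 0.2589 0.0237]
side [350. 250.]
  orange ([381, 190, 48, 38, 1166], [[381.0, 227.0], [381.0, 190.0], [428.0, 190.0], [428.0, 227.0]])
  orange ([349, 227, 5, 18, 57], [[349.0, 227.0], [353.0, 227.0], [353.0, 244.0], [349.0, 244.0]])
  orange ([408, 273, 21, 37, 500], [[408.0, 273.0], [428.0, 273.0], [428.0, 309.0], [408.0, 309.0]])
top [297. 202.]
  orange ([226, 142, 38, 4, 151], [[226.0, 142.0], [263.0, 142.0], [263.0, 145.0], [226.0, 145.0]])
  orange ([356, 142, 20, 13, 201], [[356.0, 142.0], [375.0, 142.0], [375.0, 154.0], [356.0, 154.0]])
wrist [322. 283.]
  orange ([305, 153, 37, 219, 5512], [[305.0, 153.0], [341.0, 153.0], [341.0, 371.0], [305.0, 371.0]])
  orange ([315, 186, 7, 15, 33], [[314.0, 186.0], [319.0, 185.0], [322.0, 200.0], [316.0, 201.0]])
  orange ([316, 202, 6, 11, 29], [[316.0, 212.0], [317.0, 202.0], [322.0, 203.0], [321.0, 212.0]])
rear [323.94931647 154.69907022]
bound [324.6082169  361.63141817]
```

The handle's rear end and blade shoulder are where they were at first (rows 154 and 361–371 against 155 and 362 expected). I'll press 2 mm more, release and rise.

```bash
python3 -m handwheel '[[1,0,0,2,0],[1,0,0,2,0],[0.5,0,0,0,0],[0.3,0,0,0,0],[0.2,0,0,0,0],[0.2,0,0,0,0],[0.2,0,0,-10,0],[0.2,0,0,-30,0]]' 40
python3 -m handwheel '[[0,0,0,-50,0],[0,10,0,-100,0],[0,40,0,-130,0],[0,40,0,-130,0],[0,40,0,-130,0]]' 40
python3 - <<'E'
from m import *
cp,im=snap("wrist","wZ");a,b,A,B,s=handle(cp,im,.056,.056,(250,40,400,480));print("now rear,bound",A.round(4),B.round(4),s.tolist());
ss,si=snap("side","sZ");print("side diff in cradle area vs start:",int((cv2.absdiff(si,cv2.imread("pics/side0.png")).max(2)[215:275,335:368]>50).sum()))
print([ (im[int(q[1]),int(q[0])].tolist()) for q in [proj(cp,[.607-.134*k,.2803-.991*k,.05]) for k in(.06,.09,.11,.118,.125)]])
print("dish side diff",int((cv2.absdiff(si,cv2.imread("pics/side0.png")).max(2)[318:358,254:298]>40).sum()))
d=cv2.absdiff(si,cv2.imread("pics/sC.png")).max(2)[290:350,335:400];print("cover moved px since stop",int((d>50).sum()))
E
```

```text
t: 41.05
ee_pos: [0.6019, 0.2588, 0.0539]
orientation: [-179.9, 0.0, 82.4]
ft_force: [0.6, 0.1, 0.8]
width: 0.034
grasp_force: 0.0
t: 41.68
ee_pos: [0.6074, 0.2981, 0.1839]
orientation: [180.0, 0.0, 82.4]
ft_force: [-1.2, -1.1, 0.6]
width: 0.043
grasp_force: 0.0
now rear,bound [0.6123 0.3274 0.056 ] [0.5994 0.2397 0.056 ] [314, 180, 17, 103, 1555]
side diff in cradle area vs start: 31
[[240, 247, 251], [244, 250, 252], [244, 250, 252], [243, 251, 254], [45, 52, 56]]
dish side diff 1
cover moved px since stop 269
```

```bash
python3 - <<'E'
from m import *
a=cv2.imread("pics/sZ.png");b=cv2.imread("pics/sC.png");d=cv2.absdiff(a,b).max(2)[290:350,335:405]>50
ys,xs=np.nonzero(d);print(xs.min()+335,xs.max()+335,ys.min()+290,ys.max()+290)
for r in range(290,342,4):print(r,[int(a[r,x].max()) for x in range(336,412,4)],'|',[int(b[r,x].max()) for x in range(336,412,4)])
t0,t1=cv2.imread("pics/top0.png"),snap("top","tZ")[1]
d=(cv2.absdiff(t0,t1).max(2)>60).astype(np.uint8);n,l,s,c=cv2.connectedComponentsWithStats(d)
print([s[i].tolist() for i in range(1,n) if s[i,4]>25])
E
```

```text
338 359 290 334
290 [65, 61, 62, 64, 63, 59, 63, 63, 63, 61, 66, 69, 66, 72, 74, 74, 79, 78, 81] | [64, 65, 60, 154, 59, 63, 59, 61, 59, 66, 65, 66, 68, 68, 70, 75, 74, 75, 77]
294 [61, 61, 61, 61, 63, 62, 67, 66, 67, 66, 69, 68, 72, 71, 76, 101, 79, 77, 92] | [67, 137, 92, 143, 62, 65, 64, 63, 64, 64, 68, 67, 69, 71, 73, 99, 79, 77, 89]
298 [62, 62, 66, 63, 68, 64, 64, 66, 72, 68, 68, 71, 72, 143, 192, 174, 98, 78, 112] | [68, 148, 173, 149, 64, 64, 64, 64, 66, 67, 68, 68, 73, 137, 190, 175, 100, 78, 114]
302 [65, 67, 65, 67, 69, 67, 64, 69, 69, 69, 73, 146, 194, 153, 141, 139, 102, 79, 83] | [68, 149, 217, 222, 123, 66, 65, 66, 68, 68, 70, 142, 189, 161, 137, 138, 98, 81, 82]
306 [66, 67, 64, 67, 66, 70, 71, 71, 71, 157, 193, 144, 141, 142, 141, 140, 93, 81, 84] | [64, 65, 209, 240, 240, 83, 71, 71, 72, 154, 194, 144, 138, 139, 137, 141, 92, 81, 81]
310 [67, 68, 65, 68, 72, 74, 70, 188, 190, 139, 139, 141, 142, 140, 141, 142, 95, 84, 84] | [65, 64, 63, 235, 240, 239, 69, 185, 190, 139, 138, 139, 140, 138, 141, 139, 93, 80, 80]
314 [68, 67, 72, 73, 84, 190, 182, 138, 141, 141, 140, 
[... 968 characters left out ...]
43, 255, 255, 255] | [123, 247, 199, 197, 141, 140, 141, 141, 141, 141, 142, 141, 141, 141, 142, 141, 255, 255, 255]
338 [253, 240, 239, 239, 144, 144, 142, 144, 144, 144, 144, 144, 142, 145, 146, 142, 255, 255, 255] | [242, 234, 233, 198, 141, 140, 141, 142, 142, 142, 141, 142, 140, 140, 139, 140, 255, 255, 255]
[[189, 92, 135, 206, 13918], [434, 175, 94, 79, 3815], [466, 183, 20, 7, 71], [227, 238, 7, 17, 57], [251, 291, 110, 189, 9783], [150, 328, 71, 18, 407], [89, 338, 31, 50, 155], [0, 343, 140, 137, 10708], [285, 348, 6, 7, 30], [266, 357, 7, 7, 31], [63, 394, 13, 5, 35], [307, 420, 7, 8, 36], [285, 430, 6, 7, 29], [375, 442, 12, 28, 50], [444, 458, 8, 11, 57], [257, 470, 11, 10, 46]]
```

```bash
python3 - <<'E'
from m import *
d=(cv2.absdiff(cv2.imread("pics/sZ.png"),cv2.imread("pics/side0.png")).max(2)>50).astype(np.uint8)
n,l,s,c=cv2.connectedComponentsWithStats(d);print([s[i].tolist() for i in range(1,n) if s[i,4]>15])
for f in("side0","sZ"):
    im=cv2.imread(f"pics/{f}.png",0)[175:225,280:320];e=cv2.Canny(im,40,100);ys,xs=np.nonzero(e);print(f,xs.min()+280,xs.max()+280,ys.min()+175,ys.max()+175,len(xs))
E
```

```text
[[62, 0, 128, 136, 4523], [192, 0, 17, 6, 43], [211, 0, 10, 8, 61], [221, 0, 11, 11, 105], [201, 7, 31, 27, 363], [201, 31, 191, 115, 7076], [164, 33, 32, 34, 568], [134, 44, 9, 25, 101], [145, 67, 9, 17, 32], [111, 71, 55, 113, 1647], [202, 80, 34, 60, 1115], [166, 91, 21, 53, 550], [76, 111, 4, 21, 43], [367, 140, 5, 13, 38], [79, 150, 34, 20, 519], [372, 158, 10, 15, 72], [75, 177, 29, 66, 712], [219, 177, 17, 41, 233], [342, 182, 3, 11, 27], [362, 182, 3, 11, 26], [119, 189, 30, 37, 462], [72, 224, 3, 24, 49], [75, 245, 5, 12, 33], [107, 263, 16, 12, 62], [48, 265, 7, 17, 18], [61, 266, 10, 22, 32], [116, 272, 6, 6, 18], [123, 272, 10, 4, 23], [93, 278, 10, 8, 36], [97, 281, 17, 19, 60], [119, 280, 14, 4, 25], [99, 290, 12, 24, 141], [48, 293, 6, 11, 29], [112, 295, 2, 14, 16], [349, 294, 52, 45, 939], [69, 314, 13, 10, 46], [324, 324, 29, 39, 479]]
side0 284 314 180 224 200
sZ 284 314 180 224 201
```

The bystanders are unmoved, the cover stands open and the spatula is back in its cradle, so I'm handing in.

```bash
python3 -c "
from rig import *
print(hand_in())"
```

```text
the job is handed in; nothing more can be done
None
```

I handed the job in: the cover was levered about 34 mm up with the blade and swung to its stop, where it stands open, the spatula is back in its cradle within about 2 mm, and the other things show no movement in the images; I dropped the spatula once early on and it came to rest against the instrument and dish, but I picked it up again without moving either.

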